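# Turn the upside-down carton right way up and build the next layer

### The arm

A 6-joint arm with a two-finger parallel gripper is mounted at the origin on the work surface. World frame = base frame: x ahead of the robot, y to its left, z up, the work surface at z = 0. Lengths are in m, angles in rad, forces in N, time in s.
With the tool pointing down it reaches from about 0.35 to 0.975 m from the base axis. Payload 4.9 kg.
Tool frame: the origin (TCP) lies at the very end of the fingers, on their centre line; the grasp point (between the pads) lies 19 mm behind it; x points along the fingers, y is the direction in which the jaws open and shut, and the axes are right-handed (so a half turn about x gives the same grasp; the last joint's range is limited). The gripper opens to 85 mm and grips with 20 to 120 N. Pads are 22 mm wide; open, the fingers measure 114 mm over their backs; the gripper's body (76 mm by 85 mm) begins 54 mm behind the grasp point. The pads swing forward as they close: fully open they stand 13 mm farther back than shut.
Start: joints at [-1.327, 0.053, 1.613, -0, 1.476, -0.119], TCP at [0.222, -0.584, 0.231] pointing down, gripper open.
Joint ranges: [-3.01, 3.01], [-1.01, 2.22], [0.06, 2.58], [-1.02, 4.17], [0.09, 2.62], [-3.14, 3.14]. Speed limits (rad/s): [2.57, 2.57, 3.14, 3.14, 3.14, 3.14].

### API

Orientations are given as a rotation vector (axis times angle).
In Python, from station import ctrl gives the robot as it stands. The module is installed in compiled form; this text tells all that it offers.
- The arm moves only by the shell command python3 -m handwheel 'ROWS' [FORCE]. ROWS is JSON, one flat list of numbers, 7 for each row, row after row: the opening, from 0 (shut) to 1 (fully open), then the shift along the tool's x, y, z in m, then the turn, a rotation vector about the tool's x, y, z in degrees. A call has 1 to 12 rows; each row is the pose to reach, as a shift and turn from the pose commanded when the call began, along the tool's axes at that moment; what a row does not reach only later rows make up. A row lasts 1/12 s, in which the tool goes at most 41.7 mm and 7.16 degrees, less where a joint would pass 70% of its speed; a pose out of reach is approached as far as the arm can. A call with a gripper value outside its range is refused whole. The fingers move at their own pace and stop on an object; FORCE is the grip in N (left out, the last holds). Time passes only in rows, so rows that repeat a pose let the fingers close. It gives the time, the measured TCP pose, the force and the opening at its end, in the units of the state.
- ctrl.get_obs(): the state, without advancing time (a new reading comes with each control period).
- ctrl.get_image(name): name is "scene" or "top" or "wrist"; returns (picture, depth): 400x640x3 uint8, blue, green, red; 400x640 float32, m along the optical axis (not along the pixel's ray), 0 where there is no reading.
- ctrl.camera_params(name): a dict with "fov_y" (degrees; the focal length in pixels is half the picture's height over the tangent of half this angle, whatever the lens; pixels are square), "cx", "cy" (the principal point, pixels), "R" (3x3) and "t" (3): a world point X has camera coordinates R X + t; the wrist camera has in their place "hand_eye" (4x4, takes a point from camera to tool coordinates, whose origin is the TCP and whose axes are the tool frame's). Camera axes: x right, y down, z forward; pixel columns grow to the right and rows downward; lengths in m; the calibration is good to about 2 mm. A picture is of the moment at which its call begins: read the wrist's pose just before it. camera_params takes no time and is no camera call.
- ctrl.finish_job(): hands the job in, once; it reports no verdict.
The state is a dict: "t": time; "q": joint angles; "dq": joint speeds; "effort": joint torques, N m; "tool_pos": TCP position; "tool_rot": TCP orientation; "contact_force": force on the tool from outside, world axes, zero at the start; "wrist_torque": the same for the moment, N m; "opening": finger opening in m.
Only numpy, scipy, OpenCV 4.12 (cv2) and the standard library are available. Lean on these libraries where they do the work, as an engineer would, in place of code of your own. Each camera call takes 0.05 s, during which the arm holds its last target.

### The job

The brown carton with the arrows was put down on the rubber mat upside down, and its yellow-labelled top is only tucked shut, so do not lift it off the mat: tip it end over end, a quarter turn at a time, lowering it gently and letting it come to rest on its end before the second turn, until the yellow label is up. Then lay the grey board sheet flat on top of it, square and lengthways so that it covers the top, and stack the small white carton, yellow label up, squarely on the sheet, its length along the sheet's. Leave everything else on the bench where it is.

Things in the scene. Friction and masses are not known exactly. Their poses are not given: they have to be found in the camera images.
- carton: brown carton, 120 mm long (x) x 58 wide (y) x 90 high (z), rigid, 0.4 to 0.65 kg, weight in the middle. Origin at the centre of its taped base; z points out of its yellow-labelled top. Starts upside down (z down). Yellow tabs at the top of both ends; two dark arrows on each side point to its top. Grip it across its 58 mm width. Each quarter turn end over end moves it along by 105 mm
- edge_top_pos (a point): middle of the 58 mm wide edge where the carton's top meets its +x end
- edge_top_neg (a point): middle of the 58 mm wide edge where the carton's top meets its -x end
- edge_base_pos (a point): middle of the 58 mm wide edge where the carton's base meets its +x end
- edge_base_neg (a point): middle of the 58 mm wide edge where the carton's base meets its -x end
- sheet: grey solid-board separator sheet, 124 mm long (x) x 68 mm wide (y) x 6 mm thick, 35 g, lying flat on the mat; origin at the centre of its underside. It can be gripped across its 68 mm width with the fingertips just off the mat
- small_carton: small white carton with a blue band, 96 mm long (x) x 56 mm wide (y) x 50 mm high, about 0.18 kg, standing the right way up with its yellow label on top; origin at the centre of its underside
- mat: black rubber bench mat, fixed, 340 (x) x 780 (y) mm, 3 mm thick, lying on the bench (bench top at height 0, so the mat's top is at 3 mm); origin at the centre of its underside
- tape_roll: bystander, to be left alone: roll of brown packing tape lying flat, 100 mm across, 48 mm high; origin at the centre of its underside
- converter: bystander, to be left alone: dish converter (a loose product) lying on its side, about 92 x 56 mm, 42 mm high, grey horn, white head with two brass sockets; origin on the bench side under its middle
- bracket: bystander, to be left alone: steel angle bracket, 110 x 50 mm, 45 mm high at its upturned end; origin under the centre of its flat leg
- cutter: bystander, to be left alone: orange carton cutter, 130 x 26 mm, 16 mm high; origin at the centre of its underside
- plain_carton: bystander, to be left alone: plain brown taped carton, 90 x 120 mm, 80 mm high; origin at the centre of its underside
Mind the look-alikes: they are no part of the job. What is shaped like the carton but red or turquoise is not meant.

How it is judged:
By the outcome, as a careful person would: the job done as asked, in the order asked, and still so for the second after the job is handed in, with the robot touching nothing.
It also fails if it takes over 72 s, if anything falls off the work surface, if the arm or the gripper's body presses on something with over 40 N, if the wrist force passes 120 N, or if a joint passes its speed limit or range.

## Working session

There is one attempt and no reset: what is moved stays moved. The work goes in short steps, Python scripts to look and compute and a shell command to move; the robot and the scene stay as the last step left them, time stands still between calls to the robot, and variables do not carry over. Pictures are saved under pics/ and viewed, and the job is handed in when it is done.

```bash
mkdir -p pics; ls
python3 - <<'E'
from station import ctrl
import cv2,numpy as np
o=ctrl.get_obs(); print(o)
for n in ['scene','top','wrist']:
    p=ctrl.camera_params(n); print(n,p)
    im,d=ctrl.get_image(n); cv2.imwrite(f'pics/{n}0.png',im); np.savez(f'{n}0.npz',im=im,d=d,tp=o['tool_pos'],tr=o['tool_rot'])
E
```

```text
pics
{'t': 0.0, 'q': array([-1.32699458e+00,  5.33129082e-02,  1.61431179e+00,  1.18341612e-05,
        1.47600803e+00, -1.18967320e-01]), 'dq': array([ 0.00077203,  0.00103707,  0.00049346, -0.00106313, -0.00064813,
        0.00089095]), 'effort': array([-3.59214400e-04, -3.93677974e+01, -3.70176172e+01, -1.03614177e-04,
        7.08110645e-03, -5.18696467e-06]), 'tool_pos': array([ 0.22165916, -0.58369715,  0.23007965]), 'tool_rot': array([ 2.02432225,  0.37337797, -2.02455997]), 'contact_force': array([-0.94752636,  0.20425301, -0.12521306]), 'wrist_torque': array([-0.01873253,  0.01922423, -0.03311891]), 'opening': 0.08540373320229411}
scene {'fov_y': 53.77870224021667, 'cx': 319.2205981172824, 'cy': 199.11430303642564, 'R': array([[-0.26027069,  0.96538942, -0.01680577],
       [ 0.56303262,  0.13760862, -0.81489763],
       [-0.78438093, -0.22155617, -0.57936122]]), 't': array([ 0.11411186, -0.20202872,  1.77592634])}
top {'fov_y': 44.82268609017728, 'cx': 317.678326472825, 'cy': 202.61142772529482, 'R': array([[-0.02130684, -0.99975448,  0.00608196],
       [-0.99518648,  0.02062667, -0.09580405],
       [ 0.09565508, -0.00809396, -0.99538163]]), 't': array([0.00187079, 0.52093568, 1.40810833])}
wrist {'fov_y': 68.89030109539804, 'cx': 322.1846181757158, 'cy': 196.9448504603065, 'hand_eye': array([[-1.42434828e-04, -2.97916788e-01,  9.54591833e-01,
        -1.43740451e-01],
       [ 9.99999571e-01,  8.31373355e-04,  4.08671889e-04,
         2.60425428e-04],
       [-9.15372431e-04,  9.54591481e-01,  2.97916542e-01,
        -7.71872033e-02],
       [ 0.00000000e+00,  0.00000000e+00,  0.00000000e+00,
         1.00000000e+00]])}
```

View pics/scene0.png

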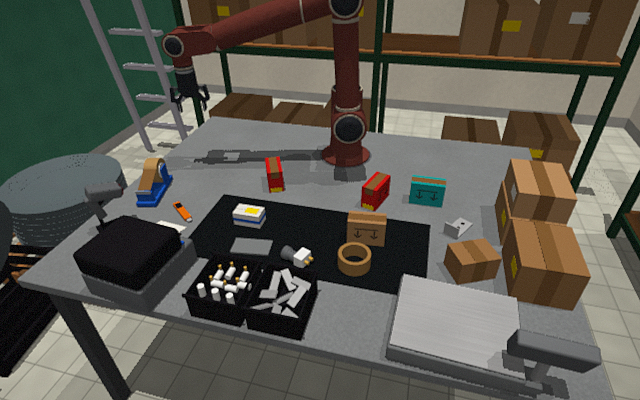

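View pics/top0.png

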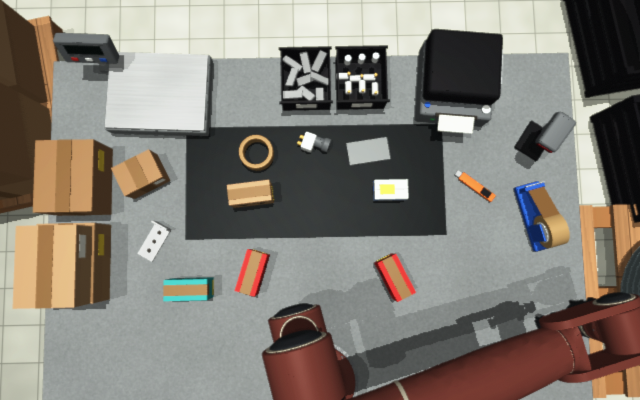

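View pics/wrist0.png

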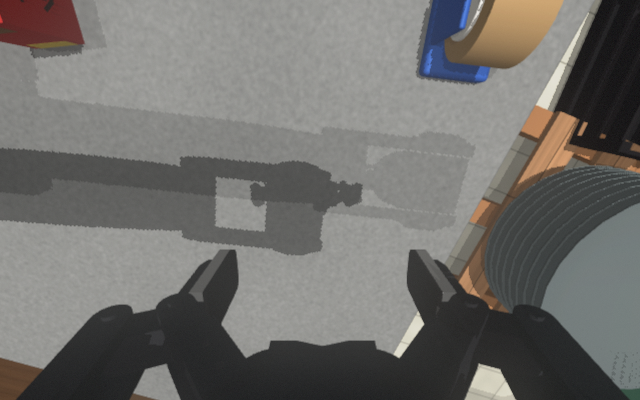

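```bash
cat > h.py <<'E'
import numpy as np,cv2
from scipy.spatial.transform import Rotation as Rot
from station import ctrl
def cam(n,tp=None,tr=None):
    p=ctrl.camera_params(n); f=200/np.tan(np.radians(p['fov_y']/2))
    if n=='wrist':
        T=np.eye(4);T[:3,:3]=Rot.from_rotvec(tr).as_matrix();T[:3,3]=tp
        M=T@p['hand_eye']; return f,p['cx'],p['cy'],M[:3,:3],M[:3,3]
    R=p['R'];return f,p['cx'],p['cy'],R.T,-R.T@p['t']
def ray(c,uv,z):
    f,cx,cy,R,o=c; uv=np.atleast_2d(uv).astype(float)
    d=np.c_[(uv[:,0]-cx)/f,(uv[:,1]-cy)/f,np.ones(len(uv))]@R.T
    return o+d*((z-o[2])/d[:,2])[:,None]
def cloud(c,d):
    f,cx,cy,R,o=c;v,u=np.mgrid[:400,:640]
    return np.dstack([(u-cx)/f*d,(v-cy)/f*d,d])@R.T+o
def proj(c,X):
    f,cx,cy,R,o=c;q=(np.atleast_2d(X)-o)@R;return np.c_[q[:,0]/q[:,2]*f+cx,q[:,1]/q[:,2]*f+cy]
def shoot(n,name):
    o=ctrl.get_obs();im,d=ctrl.get_image(n);cv2.imwrite(f'pics/{name}.png',im)
    np.savez(f'{name}.npz',im=im,d=d,tp=o['tool_pos'],tr=o['tool_rot']);return im,d,o
def load(n,name):
    z=np.load(f'{name}.npz');return z['im'],z['d'],cam(n,z['tp'],z['tr'])
E
python3 - <<'E'
from h import *
im,d,c=load('top','top0'); P=cloud(c,d)
hsv=cv2.cvtColor(im,cv2.COLOR_BGR2HSV)
ref={'carton':(250,193,.093),'tape':(256,153,.051),'sheet':(368,151,.009),'small':(391,189,.053),'conv':(313,142,.03)}
ry=ray(c,[[186,127],[443,125],[446,234],[187,240]],.003);print('mat corners',ry.round(3))
for k,(u,v,z) in ref.items():
    m=((P[...,2]>z-.012)&(P[...,2]<z+.012)) if k!='sheet' else ((hsv[...,2]>60)&(P[...,2]<.02)) 
    m=m.astype(np.uint8); b=np.zeros_like(m); b[v-26:v+27,u-30:u+31]=1; m&=b
    n,l,st,ce=cv2.connectedComponentsWithStats(m); 
    i=l[v,u] or 1+np.argmax(st[1:,4])
    cn=max(cv2.findContours((l==i).astype(np.uint8),0,2)[0],key=cv2.contourArea)
    W=ray(c,cn[:,0],z)[:,:2]; r=cv2.minAreaRect((W*1000).astype(np.float32)); print(k,[np.round(x,1) for x in r],'area',st[i,4],'z med',np.median(P[l==i][:,2]).round(4))
big=cv2.resize(im[120:250,180:450],None,fx=2.9,fy=2.9,interpolation=2);cv2.imwrite('pics/top_crop.png',big)
s=cv2.imread('pics/scene0.png');cv2.imwrite('pics/scene_crop.png',cv2.resize(s[140:290,180:440],None,fx=3,fy=3,interpolation=2))
E
```

```text
mat corners [[ 0.762  0.386  0.003]
 [ 0.753 -0.397  0.003]
 [ 0.421 -0.39   0.003]
 [ 0.419  0.382  0.003]]
carton [array([548.2, 185.3]), array([ 59.1, 121.4]), np.float64(6.2)] area 890 z med 0.0914
tape [array([672.7, 170. ]), array([96.7, 98.3]), np.float64(89.3)] area 416 z med 0.0486
sheet [array([ 677.3, -164. ]), array([ 73.9, 130.4]), np.float64(7.5)] area 1030 z med 0.0066
small [array([ 555.1, -221.6]), array([96.5, 55.7]), np.float64(88.8)] area 647 z med 0.0508
conv [array([699.6,   0.8]), array([93.2, 53.9]), np.float64(71.9)] area 310 z med 0.0366
```

View pics/top_crop.png

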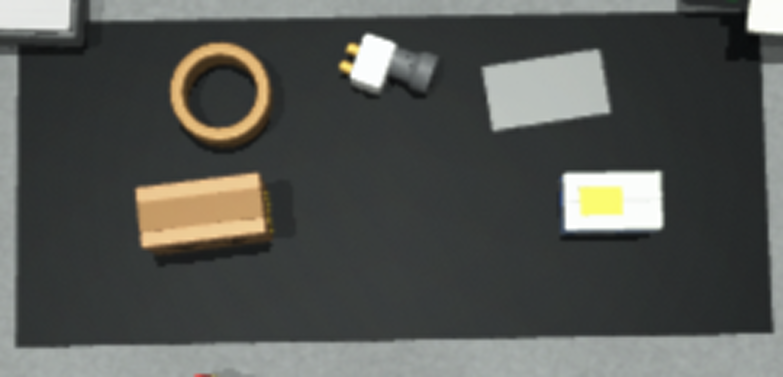

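View pics/scene_crop.png

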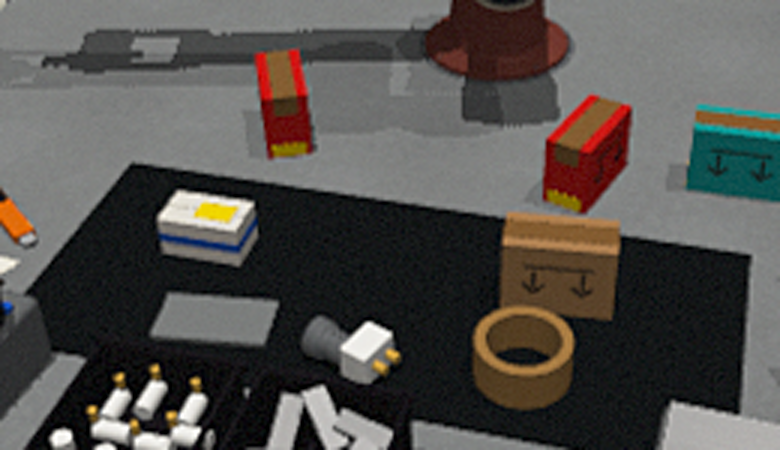

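```bash
cat >> h.py <<'E'
def tool():
    o=ctrl.get_obs();return o['tool_pos'],Rot.from_rotvec(o['tool_rot']).as_matrix(),o
def rel(p,R):
    "tcp target pose -> shift (mm) and turn (deg) in present tool axes"
    tp,TR,o=tool(); s=TR.T@(np.array(p)-tp)*1000; r=Rot.from_matrix(TR.T@R).as_rotvec(degrees=True)
    print('shift mm',s.round(1),'turn',r.round(2),'|s|',np.linalg.norm(s).round(),'|r|',np.linalg.norm(r).round(1)); return s,r
E
python3 - <<'E'
from h import *
tp,R,o=tool();print(R.round(3))
a=np.radians(6.2)
w=np.array([np.cos(a),np.sin(a),0]);u=np.array([np.sin(a),-np.cos(a),0]);z=np.array([0,0,1.])
for s in(1,-1):
  for t in (-45,0,45):
    t=np.radians(t); x=-np.cos(t)*z-np.sin(t)*u
    T=np.c_[x,s*w,np.cross(x,s*w)]; print(s,np.degrees(t)); rel([.548,.185,.25],T)
E
```

```text
[[-0.     0.355 -0.935]
 [ 0.002 -0.935 -0.355]
 [-1.    -0.002 -0.   ]]
1 -45.0
shift mm [ -18.6 -603.  -578. ] turn [-71.24 -38.25  29.59] |s| 835.0 |r| 86.1
1 0.0
shift mm [ -18.6 -603.  -578. ] turn [-7.541e+01 -7.000e-02  7.000e-02] |s| 835.0 |r| 75.4
1 45.0
shift mm [ -18.6 -603.  -578. ] turn [-71.29  38.12 -29.45] |s| 835.0 |r| 86.0
-1 -45.0
shift mm [ -18.6 -603.  -578. ] turn [98.49 31.62 40.87] |s| 835.0 |r| 111.2
-1 0.0
shift mm [ -18.6 -603.  -578. ] turn [1.0459e+02 8.0000e-02 7.0000e-02] |s| 835.0 |r| 104.6
-1 45.0
shift mm [ -18.6 -603.  -578. ] turn [ 98.52 -31.47 -40.73] |s| 835.0 |r| 111.2
```

```bash
cat >> h.py <<'E'
Z=np.array([0,0,1.])
def frame(yaw_deg,tilt_deg,s=1):
    """carton lengthways: w width axis at yaw, u travel direction; tilt<0: fingers point ahead/down"""
    a=np.radians(yaw_deg);w=np.array([np.cos(a),np.sin(a),0]);u=np.array([np.sin(a),-np.cos(a),0])
    t=np.radians(tilt_deg);x=-np.cos(t)*Z-np.sin(t)*u
    return w,u,np.c_[x,s*w,np.cross(x,s*w)]
E
python3 - <<'E'
from h import *
w,u,T=frame(6.2,-45)
c=np.array([.5482,.1853,.093]); tcp=c-.06*u+.031*(u-Z); print(tcp)
rel(tcp-.11*T[:,0],T)
_,_,T0=frame(6.2,0); rel([.5,.2,.28],T0)
E
```

```text
[0.54506802 0.21413038 0.062     ]
shift mm [  91.8 -706.4 -605.1] turn [-71.24 -38.25  29.59] |s| 935.0 |r| 86.1
shift mm [ -48.6 -634.1 -538.4] turn [-7.541e+01 -7.000e-02  7.000e-02] |s| 833.0 |r| 75.4
```

```bash
python3 -m handwheel '[1,-0.05,-0.40,-0.34,-47,0,0, 1,-0.05,-0.40,-0.34,-47,0,0, 1,-0.05,-0.40,-0.34,-47,0,0, 1,-0.05,-0.63,-0.54,-75,0,0, 1,-0.05,-0.63,-0.54,-75,0,0, 1,-0.05,-0.63,-0.54,-75,0,0, 1,-0.05,-0.63,-0.54,-75,0,0, 1,-0.05,-0.63,-0.54,-75,0,0, 1,-0.05,-0.63,-0.54,-75,0,0, 1,-0.05,-0.63,-0.54,-75,0,0, 1,-0.05,-0.63,-0.54,-75,0,0, 1,-0.05,-0.63,-0.54,-75,0,0]'
cat > go.py <<'E'
from h import *
w,u,T=frame(6.2,-45)
c=np.array([.5482,.1853,.093]); tcp=c-.06*u+.031*(u-Z)
print(tool()[2]['q'].round(3),tool()[0].round(3),tool()[2]['t'])
rel(tcp-.11*T[:,0],T)
E
python3 go.py
```

```text
t: 1.15
tool_pos: [0.3907, -0.1129, 0.2635]
tool_rot: [1.133, 1.255, -1.133]
contact_force: [1.5, -0.8, -0.1]
opening: 0.0851
[-0.465 -0.527  2.045  0.     1.622 -0.567] [ 0.391 -0.113  0.263] 1.15
shift mm [ 123.7  186.5 -387.3] turn [ -0.32 -44.98   0.09] |s| 447.0 |r| 45.0
```

```bash
python3 -m handwheel '[1,0,0.187,-0.387,0,-10,0, 1,0,0.187,-0.387,0,-20,0, 1,0,0.187,-0.387,0,-30,0, 1,0,0.187,-0.387,0,-45,0, 1,0,0.187,-0.387,0,-45,0, 1,0,0.187,-0.387,0,-45,0, 1,0,0.187,-0.387,0,-45,0, 1,0,0.187,-0.387,0,-45,0, 1,0,0.187,-0.387,0,-45,0, 1,0.06,0.187,-0.387,0,-45,0, 1,0.12,0.187,-0.387,0,-45,0, 1,0.124,0.187,-0.387,0,-45,0]'
python3 go.py
```

```text
t: 2.15
tool_pos: [0.535, 0.2813, 0.1631]
tool_rot: [0.578, 0.636, -1.384]
contact_force: [0.2, 0.2, -0.7]
opening: 0.0856
[ 0.642  0.35   1.531 -0.658  1.698  0.605] [0.535 0.281 0.163] 2.15
shift mm [  9.5   2.7 -23.5] turn [-0.35 -0.13  0.1 ] |s| 25.0 |r| 0.4
```

```bash
python3 -m handwheel '[1,0.0095,0.0027,-0.0235,0,0,0, 1,0.0095,0.0027,-0.0235,0,0,0, 1,0.0095,0.0027,-0.0235,0,0,0]'
python3 go.py
python3 - <<'E'
from h import *
im,d,o=shoot('wrist','w1')
c=cam('wrist',o['tool_pos'],o['tool_rot'])
w,u,T=frame(6.2,-45);cc=np.array([.5482,.1853,0])
pts=[cc+a*.06*u+b*.029*w+z*Z for a in(-1,1) for b in(-1,1) for z in(.003,.093)]
for p in proj(c,pts): cv2.circle(im,tuple(int(round(v)) for v in p),3,(255,0,255),-1)
cv2.imwrite('pics/w1m.png',im)
E
```

```text
t: 2.4
tool_pos: [0.5346, 0.288, 0.1382]
tool_rot: [0.57, 0.637, -1.389]
contact_force: [0.3, 0.0, 0.2]
opening: 0.0856
[ 0.65   0.391  1.525 -0.653  1.682  0.629] [0.535 0.288 0.138] 2.4
shift mm [-3.4  2.4 -1.2] turn [-0.11  0.17  0.43] |s| 4.0 |r| 0.5
```

View pics/w1m.png

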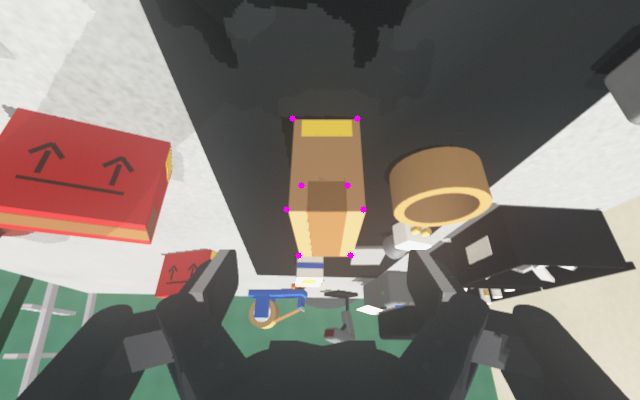

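```bash
python3 -m handwheel '[1,0.03,0.003,-0.001,0,0,0, 1,0.06,0.003,-0.001,0,0,0, 1,0.08,0.003,-0.001,0,0,0, 1,0.10,0.003,-0.001,0,0,0, 1,0.107,0.003,-0.001,0,0,0, 1,0.107,0.003,-0.001,0,0,0, 0.6,0.107,0.003,-0.001,0,0,0, 0.5,0.107,0.003,-0.001,0,0,0, 0.5,0.107,0.003,-0.001,0,0,0, 0.5,0.107,0.003,-0.001,0,0,0, 0.5,0.107,0.003,-0.001,0,0,0, 0.5,0.107,0.003,-0.001,0,0,0]' 50
cat > piv.py <<'E'
from h import *
import sys
# args: centre x y, length, height, yaw, step, n
w,u,_=frame(6.2,0)
tp,R,o=tool();print(tp.round(4),'force',o['contact_force'].round(1),'open',o['opening'].round(4),'q',o['q'].round(2))
E
python3 piv.py
```

```text
t: 3.45
tool_pos: [0.547, 0.2156, 0.0661]
tool_rot: [0.577, 0.634, -1.386]
contact_force: [-2.4, 2.1, 5.7]
opening: 0.0574Traceback (most recent call last):
  File "piv.py", line 5, in <module>
    tp,R,o=tool();print(tp.round(4),'force',o['contact_force'].round(1),'open',o['opening'].round(4),'q',o['q'].round(2))
                                                                               ^^^^^^^^^^^^^^^^^^
AttributeError: 'float' object has no attribute 'round'
```

```bash
cat > piv.py <<'E'
from h import *
import sys
def table(P,yaw,step,n,press=0):
    tp,R,o=tool(); p=R.T@(np.array(P)-tp); ax=R.T@frame(yaw,0)[0]
    print('tcp',tp.round(4),'F',o['contact_force'].round(1),'open',round(o['opening'],4),'q',o['q'].round(2),'p',(p*1000).round(1),'ax',ax.round(3))
    for k in range(1,n+1):
        r=Rot.from_rotvec(ax*np.radians(step*k)); print((p-r.apply(p)).round(4), r.as_rotvec(degrees=True).round(1))
E
python3 - <<'E'
from piv import *
w,u,_=frame(6.2,0)
P=np.array([.5482,.1853,.003])+.06*u; print(P)
table(P,6.2,5,10)
E
```

```text
[0.55467996 0.12565094 0.003     ]
tcp [0.547  0.2156 0.0661] F [-2.4  2.1  5.7] open 0.0574 q [ 0.55  0.4   1.65 -0.69  1.52  0.65] p [108.5  -1.7  19.2] ax [-0.003  1.    -0.007]
[-0.0013  0.0001  0.0095] [-0.  5. -0.]
[-0.0017  0.0001  0.0191] [-0.  10.  -0.1]
[-0.0013  0.0002  0.0287] [-0.  15.  -0.1]
[-0.      0.0003  0.0383] [-0.1 20.  -0.1]
[0.0021 0.0003 0.0476] [-0.1 25.  -0.2]
[0.0049 0.0004 0.0568] [-0.1 30.  -0.2]
[0.0086 0.0005 0.0657] [-0.1 35.  -0.3]
[0.013  0.0006 0.0742] [-0.1 40.  -0.3]
[0.0182 0.0006 0.0823] [-0.1 45.  -0.3]
[0.024  0.0007 0.0899] [-0.1 50.  -0.4]
```

```bash
python3 -m handwheel '[0.5,-0.0013,0,0.0095,0,5,0, 0.5,-0.0017,0,0.0191,0,10,0, 0.5,-0.0013,0,0.0287,0,15,0, 0.5,0,0,0.0383,0,20,0, 0.5,0.0021,0,0.0476,0,25,0, 0.5,0.0049,0,0.0568,0,30,0, 0.5,0.0049,0,0.0568,0,30,0, 0.5,0.0049,0,0.0568,0,30,0]'
python3 - <<'E'
from piv import *
w,u,_=frame(6.2,0)
P=np.array([.5482,.1853,.003])+.06*u
table(P,6.2,5,1)
rel(P,frame(6.2,0)[2])
shoot('scene','s1')
im=cv2.imread('pics/s1.png');cv2.imwrite('pics/s1c.png',cv2.resize(im[140:290,180:440],None,fx=3,fy=3))
E
```

```text
t: 4.12
tool_pos: [0.5513, 0.1702, 0.1014]
tool_rot: [0.953, 1.049, -1.239]
contact_force: [0.7, -0.1, 2.1]
opening: 0.0571
tcp [0.5513 0.1702 0.1014] F [ 0.7 -0.1  2.1] open 0.0571 q [ 0.29  0.11  1.8  -0.27  1.3   0.28] p [106.6  -1.3  17.6] ax [ 0.     1.    -0.009]
[-0.0011  0.0001  0.0094] [ 0.  5. -0.]
shift mm [106.6  -1.3  17.6] turn [-0.51 15.03 -0.08] |s| 108.0 |r| 15.0
```

View pics/s1c.png

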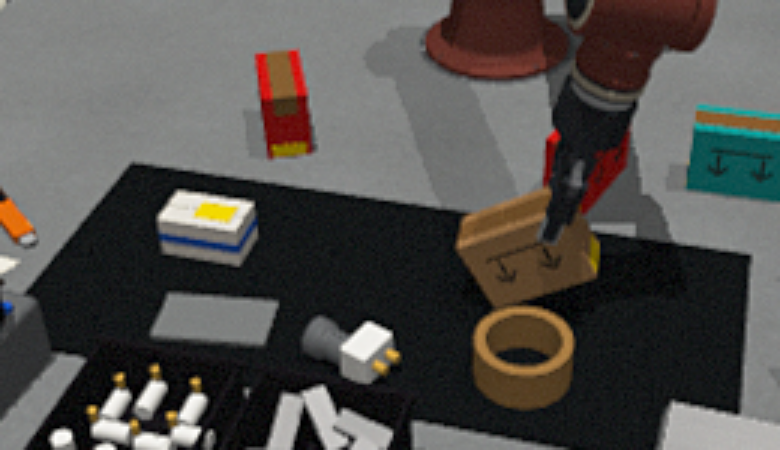

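```bash
python3 -m handwheel '[0.5,-0.0012,0,0.0094,0,5,0, 0.5,-0.0015,0,0.019,0,10,0, 0.5,-0.0011,0,0.0285,0,15,0, 0.5,0.0001,0,0.038,0,20,0, 0.5,0.0022,0,0.0473,0,25,0, 0.5,0.005,0,0.0565,0,30,0, 0.5,0.005,0,0.0565,0,30,0]'
python3 - <<'E'
from piv import *
w,u,_=frame(6.2,0)
P=np.array([.5482,.1853,.003])+.06*u
table(P,6.2,3,10)
rel(P,frame(6.2,0)[2])
E
```

```text
t: 4.75
tool_pos: [0.557, 0.1144, 0.1123]
tool_rot: [1.319, 1.458, -1.008]
contact_force: [-3.5, 1.1, 11.3]
opening: 0.0574
tcp [0.557  0.1144 0.1123] F [-3.5  1.1 11.3] open 0.0574 q [-0.06  0.03  1.86  0.27  1.31 -0.24] p [108.4  -1.1  17.8] ax [ 0.001  1.    -0.009]
[-0.0008  0.0001  0.0057] [ 0.  3. -0.]
[-0.0013  0.0001  0.0114] [ 0.   6.  -0.1]
[-0.0015  0.0002  0.0172] [ 0.   9.  -0.1]
[-0.0013  0.0002  0.0229] [ 0.  12.  -0.1]
[-0.0009  0.0003  0.0287] [ 0.  15.  -0.1]
[-0.0002  0.0003  0.0344] [ 0.  18.  -0.2]
[0.0008 0.0004 0.04  ] [ 0.  21.  -0.2]
[0.0021 0.0004 0.0456] [ 0.  24.  -0.2]
[0.0037 0.0005 0.0512] [ 0.  27.  -0.2]
[0.0056 0.0005 0.0566] [ 0.  30.  -0.3]
shift mm [108.4  -1.1  17.8] turn [-5.200e-01 -1.528e+01 -1.000e-02] |s| 110.0 |r| 15.3
```

```bash
python3 -m handwheel '[0.5,-0.001,0,0.0057,0,3,0, 0.5,-0.002,0,0.0114,0,6,0, 0.5,-0.002,0,0.0172,0,9,0, 0.5,-0.002,0,0.0229,0,12,0, 0.5,-0.0015,0,0.0287,0,15,0, 0.5,-0.001,0,0.0344,0,18,0, 0.5,0,0,0.04,0,21,0, 0.5,0.001,0,0.0456,0,24,0, 0.5,0.002,0,0.0493,0,26,0, 0.5,0.0033,0,0.053,0,28,0, 0.5,0.004,0,0.0548,0,29,0, 0.5,0.004,0,0.0548,0,29,0]'
python3 - <<'E'
from piv import *
w,u,_=frame(6.2,0)
P=np.array([.5482,.1853,.003])+.06*u
table(P,6.2,1,2)
rel(P,frame(6.2,0)[2])
shoot('scene','s2')
im=cv2.imread('pics/s2.png');cv2.imwrite('pics/s2c.png',cv2.resize(im[140:290,180:440],None,fx=3,fy=3))
E
```

```text
t: 5.75
tool_pos: [0.5625, 0.0637, 0.0944]
tool_rot: [1.646, 1.826, -0.696]
contact_force: [-2.4, -5.0, 12.6]
opening: 0.0574
tcp [0.5625 0.0637 0.0944] F [-2.4 -5.  12.6] open 0.0574 q [-0.34  0.21  1.82  0.68  1.52 -0.63] p [109.1  -1.4  18.9] ax [ 0.003  1.    -0.004]
[-0.0003  0.      0.0019] [ 0.  1. -0.]
[-0.0006  0.      0.0038] [ 0.  2. -0.]
shift mm [109.1  -1.4  18.9] turn [ -0.27 -44.19  -0.09] |s| 111.0 |r| 44.2
```

View pics/s2c.png

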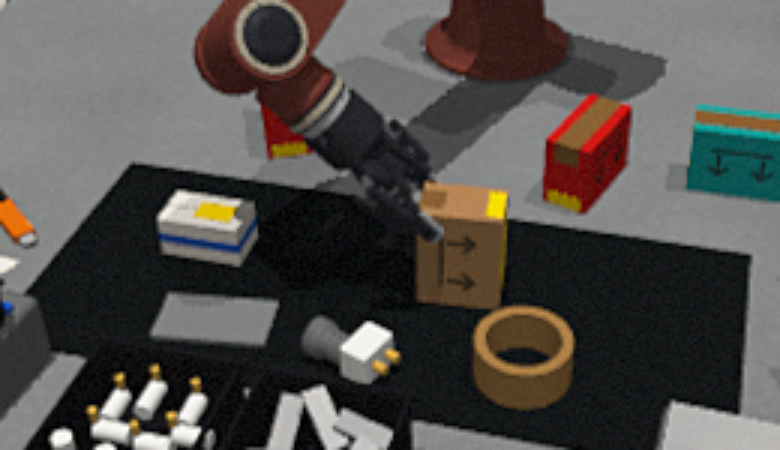

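```bash
python3 -m handwheel '[0.5,-0.0005,0,0.0015,0,0.8,0, 0.5,-0.001,0,0.0015,0,0.8,0, 0.72,-0.001,0,0.0015,0,0.8,0, 0.76,-0.001,0,0.0015,0,0.8,0, 1,-0.001,0,0.0015,0,0.8,0, 1,-0.001,0,0.0015,0,0.8,0, 1,-0.001,0,0.0015,0,0.8,0, 1,-0.02,0,0,0,0.8,0, 1,-0.05,0,0,0,0.8,0, 1,-0.08,0,0,0,0.8,0, 1,-0.12,0,0,0,0.8,0, 1,-0.12,0,0,0,0.8,0]'
python3 - <<'E'
from h import *
im,d,o=shoot('top','t2');im2,_,_=shoot('scene','s3')
cv2.imwrite('pics/s3c.png',np.vstack([cv2.resize(im2[150:270,180:440],None,fx=2.4,fy=2.4),cv2.resize(im[130:250,190:450],None,fx=2.4,fy=2.4)]))
E
```

```text
t: 6.8
tool_pos: [0.5733, -0.0236, 0.1845]
tool_rot: [1.656, 1.82, -0.685]
contact_force: [0.9, 0.1, 1.8]
opening: 0.0856
```

View pics/s3c.png

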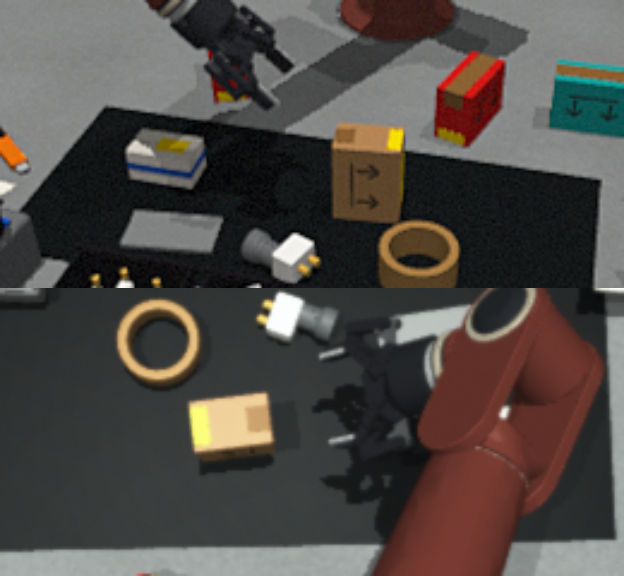

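```bash
cat >> h.py <<'E'
def toprect(name,cen,z,box=26,tol=.01):
    im,d,c=load('top',name);P=cloud(c,d);u,v=proj(c,[[*cen,z]])[0].round().astype(int)
    m=(abs(P[...,2]-z)<tol).astype(np.uint8);b=np.zeros_like(m);b[v-box:v+box+1,u-box:u+box+1]=1;m&=b
    n,l,st,ce=cv2.connectedComponentsWithStats(m);i=l[v,u] or 1+np.argmax(st[1:,4])
    cn=max(cv2.findContours((l==i).astype(np.uint8),0,2)[0],key=cv2.contourArea)
    r=cv2.minAreaRect((ray(c,cn[:,0],z)[:,:2]*1000).astype(np.float32));print([np.round(x,1) for x in r],np.median(P[l==i][:,2]).round(4));return r
E
python3 - <<'E'
from h import *
w,u,T=frame(6.2,-45)
c=np.array([.5482,.1853,.123])+.105*u;print(c)
r=toprect('t2',c[:2],.123)
tcp=c-.045*u+.031*(u-Z); print(tcp)
rel(tcp-.11*T[:,0],T)
print(ctrl.get_obs()['q'])
E
```

```text
[0.55953993 0.08091415 0.123     ]
[array([560.6,  79.3]), array([58.7, 90.2]), np.float64(6.0)] 0.1213
[0.55802794 0.09483226 0.092     ]
shift mm [ 143.4   -1.9 -130.7] turn [ -0.55 -89.69  -0.16] |s| 194.0 |r| 89.7
[-0.4695824   0.17273215  1.71234021  0.64255676  1.71046857 -0.62978115]
```

```bash
python3 -m handwheel '[1,0.01,-0.002,-0.04,0,-7,0, 1,0.03,-0.002,-0.06,0,-14,0, 1,0.05,-0.002,-0.08,0,-21,0, 1,0.07,-0.002,-0.10,0,-28,0, 1,0.09,-0.002,-0.12,0,-35,0, 1,0.11,-0.002,-0.14,0,-42,0, 1,0.13,-0.002,-0.15,0,-49,0, 1,0.14,-0.002,-0.15,0,-56,0, 1,0.14,-0.002,-0.14,0,-63,0, 1,0.14,-0.002,-0.13,0,-70,0, 1,0.143,-0.002,-0.13,0,-77,0, 1,0.143,-0.002,-0.131,0,-84,0]'
cat > go.py <<'E'
from h import *
w,u,T=frame(6.1,-45)
c=np.array([.5603,.0798,.123])
tcp=c-.045*u+.031*(u-Z); print(tcp)
rel(tcp-.11*T[:,0],T)
rel(tcp,T)
print(ctrl.get_obs()['q'])
E
python3 go.py
```

```text
t: 7.9
tool_pos: [0.5465, 0.174, 0.1673]
tool_rot: [0.64, 0.714, -1.366]
contact_force: [0.0, -0.3, -0.0]
opening: 0.0852
[0.5588123  0.09372073 0.092     ]
shift mm [0.2 3.7 4.1] turn [-0.03 -5.41  0.22] |s| 6.0 |r| 5.4
shift mm [109.8   4.1  14.5] turn [-0.03 -5.41  0.22] |s| 111.0 |r| 5.4
[ 0.46922569  0.18252287  1.69352799 -0.63657668  1.55833651  0.47009919]
```

```bash
python3 -m handwheel '[1,0,0.004,0.004,0,-5.4,0, 1,0,0.004,0.004,0,-5.4,0, 1,0.03,0.004,0.007,0,-5.4,0, 1,0.06,0.004,0.010,0,-5.4,0, 1,0.09,0.004,0.0125,0,-5.4,0, 1,0.11,0.004,0.0145,0,-5.4,0, 1,0.11,0.004,0.0145,0,-5.4,0, 0.6,0.11,0.004,0.0145,0,-5.4,0, 0.5,0.11,0.004,0.0145,0,-5.4,0, 0.5,0.11,0.004,0.0145,0,-5.4,0, 0.5,0.11,0.004,0.0145,0,-5.4,0, 0.5,0.11,0.004,0.0145,0,-5.4,0]' 50
python3 - <<'E'
from piv import *
w,u,_=frame(6.1,0)
P=np.array([.5603,.0798,.003])+.045*u;print(P)
table(P,6.1,5,6)
rel(P,frame(6.1,0)[2])
E
```

```text
t: 8.9
tool_pos: [0.561, 0.0943, 0.0946]
tool_rot: [0.582, 0.641, -1.385]
contact_force: [-1.9, 1.2, 3.6]
opening: 0.0572
[0.56508188 0.03505479 0.003     ]
tcp [0.561  0.0943 0.0946] F [-1.9  1.2  3.6] open 0.0572 q [ 0.37  0.25  1.78 -0.75  1.42  0.51] p [106.9  -2.1 -22. ] ax [-0.002  1.    -0.005]
[0.0023 0.     0.0092] [-0.  5. -0.]
[0.0054 0.0001 0.0182] [-0. 10. -0.]
[0.0093 0.0002 0.0269] [-0.  15.  -0.1]
[0.014  0.0002 0.0352] [-0.  20.  -0.1]
[0.0193 0.0002 0.0431] [-0.1 25.  -0.1]
[0.0253 0.0003 0.0505] [-0.1 30.  -0.1]
shift mm [106.9  -2.1 -22. ] turn [-0.31 44.56 -0.  ] |s| 109.0 |r| 44.6
```

Held at 57 mm; second turn.

```bash
python3 -m handwheel '[0.5,0.0021,0,0.0092,0,5,0, 0.5,0.0052,0,0.0182,0,10,0, 0.5,0.009,0,0.0269,0,15,0, 0.5,0.0135,0,0.0352,0,20,0, 0.5,0.0188,0,0.0431,0,25,0, 0.5,0.0248,0,0.0505,0,30,0, 0.5,0.0248,0,0.0505,0,30,0]'
python3 - <<'E'
from piv import *
P=[.5651,.0351,.003]
table(P,6.1,3,10)
rel(P,frame(6.1,0)[2])
E
```

```text
t: 9.48
tool_pos: [0.5668, 0.0373, 0.1127]
tool_rot: [0.961, 1.055, -1.237]
contact_force: [0.5, -0.7, -2.9]
opening: 0.058
tcp [0.5668 0.0373 0.1127] F [ 0.5 -0.7 -2.9] open 0.058 q [ 0.06  0.03  1.85 -0.27  1.25  0.05] p [106.7  -2.2 -25.5] ax [ 0.001  1.    -0.01 ]
[0.0015 0.0001 0.0055] [ 0.  3. -0.]
[0.0033 0.0001 0.011 ] [ 0.   6.  -0.1]
[0.0053 0.0002 0.0164] [ 0.   9.  -0.1]
[0.0076 0.0002 0.0216] [ 0.  12.  -0.1]
[0.0102 0.0002 0.0267] [ 0.  15.  -0.1]
[0.0131 0.0003 0.0317] [ 0.  18.  -0.2]
[0.0162 0.0003 0.0365] [ 0.  21.  -0.2]
[0.0196 0.0004 0.0412] [ 0.  24.  -0.2]
[0.0232 0.0004 0.0456] [ 0.  27.  -0.3]
[0.0271 0.0005 0.0499] [ 0.  30.  -0.3]
shift mm [106.7  -2.2 -25.5] turn [-0.54 14.53 -0.12] |s| 110.0 |r| 14.5
```

```bash
python3 -m handwheel '[0.5,0.0035,0,0.0055,0,3,0, 0.5,0.0048,0,0.011,0,6,0, 0.5,0.0068,0,0.0164,0,9,0, 0.5,0.0091,0,0.0216,0,12,0, 0.5,0.0117,0,0.0267,0,15,0, 0.5,0.0146,0,0.0317,0,18,0, 0.5,0.0177,0,0.0365,0,21,0, 0.5,0.0211,0,0.0412,0,24,0, 0.5,0.0247,0,0.0456,0,27,0, 0.5,0.0286,0,0.0499,0,30,0, 0.5,0.0286,0,0.0499,0,30,0]'
python3 - <<'E'
from piv import *
P=[.5651,.0351,.003]
table(P,6.1,3,10)
rel(P,frame(6.1,0)[2])
shoot('scene','s4')
im=cv2.imread('pics/s4.png');cv2.imwrite('pics/s4c.png',cv2.resize(im[140:290,180:440],None,fx=3,fy=3))
E
```

```text
t: 10.4
tool_pos: [0.5726, -0.0174, 0.0992]
tool_rot: [1.319, 1.458, -1.006]
contact_force: [-5.1, -5.0, 16.0]
opening: 0.0572
tcp [ 0.5726 -0.0174  0.0992] F [-5.1 -5.  16. ] open 0.0572 q [-0.28  0.09  1.82  0.26  1.34 -0.46] p [106.8  -2.2 -25.6] ax [ 0.002  1.    -0.006]
[0.0015 0.     0.0056] [ 0.  3. -0.]
[0.0033 0.0001 0.011 ] [ 0.  6. -0.]
[0.0053 0.0001 0.0164] [ 0.   9.  -0.1]
[0.0077 0.0001 0.0216] [ 0.  12.  -0.1]
[0.0103 0.0001 0.0268] [ 0.  15.  -0.1]
[0.0131 0.0002 0.0317] [ 0.  18.  -0.1]
[0.0163 0.0002 0.0366] [ 0.  21.  -0.1]
[0.0197 0.0002 0.0412] [ 0.  24.  -0.1]
[0.0233 0.0002 0.0457] [ 0.  27.  -0.2]
[0.0271 0.0002 0.05  ] [ 0.1 30.  -0.2]
shift mm [106.8  -2.2 -25.6] turn [ -0.35 -15.36  -0.05] |s| 110.0 |r| 15.4
```

View pics/s4c.png

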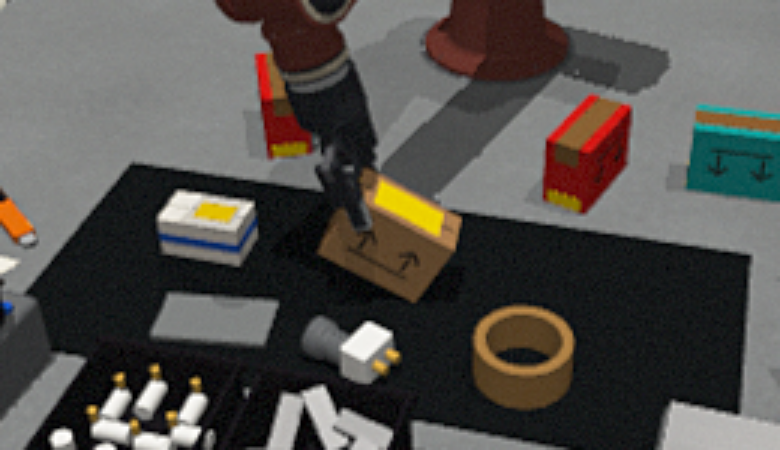

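```bash
python3 -m handwheel '[0.5,0.0005,0,0.0056,0,3,0, 0.5,0.0023,0,0.011,0,6,0, 0.5,0.0043,0,0.0164,0,9,0, 0.5,0.0067,0,0.0216,0,12,0, 0.5,0.0093,0,0.0268,0,15,0, 0.5,0.0121,0,0.0317,0,18,0, 0.5,0.0153,0,0.0366,0,21,0, 0.5,0.0187,0,0.0412,0,24,0, 0.5,0.021,0,0.0442,0,26,0, 0.5,0.0236,0,0.047,0,28,0, 0.5,0.025,0,0.0486,0,29,0, 0.5,0.0255,0,0.049,0,29.3,0]'
python3 - <<'E'
from piv import *
P=[.5651,.0351,.003]
table(P,6.1,1,1)
rel(P,frame(6.1,0)[2])
E
```

```text
t: 11.45
tool_pos: [0.5774, -0.0563, 0.0626]
tool_rot: [1.654, 1.832, -0.686]
contact_force: [-5.9, -3.7, 20.1]
opening: 0.0573
tcp [ 0.5774 -0.0563  0.0626] F [-5.9 -3.7 20.1] open 0.0573 q [-0.51  0.37  1.7   0.61  1.59 -0.77] p [107.2  -3.  -23.4] ax [ 0.004  1.    -0.001]
[0.0004 0.     0.0019] [ 0.  1. -0.]
shift mm [107.2  -3.  -23.4] turn [ -0.16 -44.82  -0.21] |s| 110.0 |r| 44.8
```

```bash
python3 -m handwheel '[0.5,-0.0007,0,0,0,0,0, 0.65,-0.001,0,0,0,0.3,0, 0.72,-0.001,0,0,0,0.3,0, 0.76,-0.001,0,0,0,0.3,0, 1,-0.001,0,0,0,0.3,0, 1,-0.001,0,0,0,0.3,0, 1,-0.001,0,0,0,0.3,0, 1,-0.02,0,0,0,0.3,0, 1,-0.05,0,0,0,0.3,0, 1,-0.08,0,0,0,0.3,0, 1,-0.12,0,0,0,0.3,0, 1,-0.15,0,0,0,0,0]'
python3 - <<'E'
from h import *
im,d,o=shoot('top','t3');im2,_,_=shoot('scene','s5')
cv2.imwrite('pics/s5c.png',np.vstack([cv2.resize(im2[150:270,180:440],None,fx=2.4,fy=2.4),cv2.resize(im[130:250,190:450],None,fx=2.4,fy=2.4)]))
toprect('t3',[.5715,-.025],.093)
_,_,T=frame(97.5-90,0)
for n,p in (('sheet 7.5',[.6773,-.164,.15]),('small',[.555,-.2216,.2])): print(n);rel(p,T)
print(o['q'])
E
```

```text
t: 12.45
tool_pos: [0.5862, -0.1618, 0.1664]
tool_rot: [1.654, 1.83, -0.691]
contact_force: [0.7, -0.5, 0.8]
opening: 0.0857
[array([573.5, -24.8]), array([ 59. , 120.1]), np.float64(6.0)] 0.0914
sheet 7.5
shift mm [ 8.7 88.2 20.2] turn [ -1.63 -44.32  -1.11] |s| 91.0 |r| 44.4
small
shift mm [-59.4 -38.8  17.1] turn [ -1.63 -44.32  -1.11] |s| 73.0 |r| 44.4
[-0.63841801  0.34930226  1.52462711  0.56470408  1.81262809 -0.75753182]
```

View pics/s5c.png

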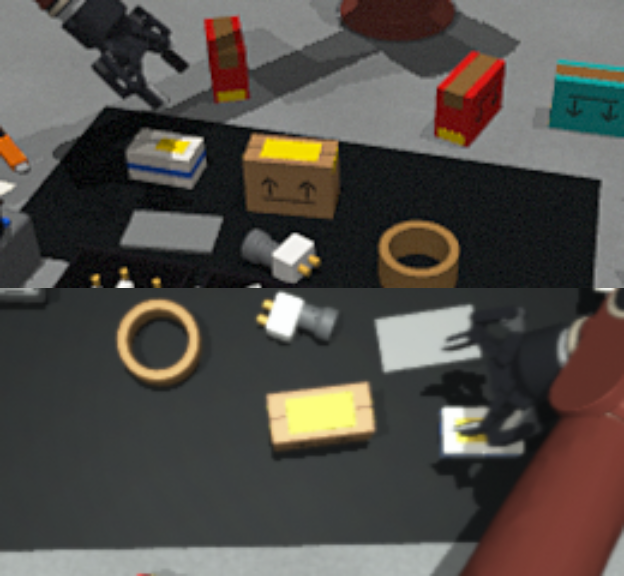

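```bash
python3 -m handwheel '[1,0,0.03,0.005,0,-7,0, 1,0,0.05,0.01,0,-14,0, 1,0,0.07,0.01,0,-21,0, 1,0.009,0.088,0.02,0,-28,0, 1,0.009,0.088,0.02,0,-35,0, 1,0.009,0.088,0.02,-1,-42,-1, 1,0.009,0.088,0.02,-1.6,-44.3,-1.1, 1,0.009,0.088,0.02,-1.6,-44.3,-1.1]'
python3 - <<'E'
from h import *
im,d,o=shoot('wrist','w2'); c=cam('wrist',o['tool_pos'],o['tool_rot'])
hsv=cv2.cvtColor(im,cv2.COLOR_BGR2HSV)
P=cloud(c,d)
f,cx,cy,_,_=c
u,v=proj(c,[[.677,-.164,.009]])[0].round().astype(int);print(u,v,im[v,u])
m=((hsv[...,2]>70)&(abs(P[...,2])<.03)).astype(np.uint8)
n,l,st,ce=cv2.connectedComponentsWithStats(m);i=l[v,u];print(st[i])
cn=max(cv2.findContours((l==i).astype(np.uint8),0,2)[0],key=cv2.contourArea)
r=cv2.minAreaRect((ray(c,cn[:,0],.009)[:,:2]*1000).astype(np.float32));print(r)
a=cv2.approxPolyDP(cn,6,True)[:,0];print(a.tolist(),ray(c,a,.009).round(4))
cv2.drawContours(im,[cn],-1,(255,0,255),1);cv2.imwrite('pics/w2m.png',im)
print(tool()[0])
E
```

```text
t: 13.22
tool_pos: [0.6738, -0.1556, 0.1432]
tool_rot: [1.108, 1.283, -1.11]
contact_force: [-0.3, -0.0, 0.4]
opening: 0.0854
324 196 [175 181 180]
[  151     0   227   255 17658]
((610.641357421875, -117.48027038574219), (198.1630401611328, 234.96047973632812), 6.115126609802246)
[[258, 0], [259, 100], [151, 95], [205, 114], [206, 106], [265, 100], [265, 74], [270, 94], [276, 78], [288, 83], [296, 72], [289, 67], [300, 64], [325, 86], [321, 97], [335, 121], [328, 126], [333, 133], [290, 134], [293, 252], [358, 254], [363, 133], [334, 131], [344, 124], [341, 113], [349, 113], [345, 96], [359, 86], [337, 57], [368, 14], [361, 6], [372, 11], [360, 32], [377, 1]] [[ 0.5988 -0.0035  0.009 ]
 [ 0.6056 -0.082   0.009 ]
 [ 0.5082 -0.0913  0.009 ]
 [ 0.5571 -0.1012  0.009 ]
 [ 0.5579 -0.094   0.009 ]
 [ 0.611  -0.0813  0.009 ]
 [ 0.6092 -0.0595  0.009 ]
 [ 0.615  -0.0755  0.009 ]
 [ 0.6192 -0.0614  0.009 ]
 [ 0.6302 -0.0641  0.009 ]
 [ 0.6362 -0.0541  0.009 ]
 [ 0.6297 -0.0509  0.009 ]
 [ 0.639  -0.0471  0.009 ]
 [ 0.6633 -0.062   0.009 ]
 [ 0.661  -0.0717  0.009 ]
 [ 0.6767 -0.0907  0.009 ]
 [ 0.6709 -0.0961  0.009 ]
 [ 0.6765 -0.1018  0.009 ]
 [ 0.6367 -0.1083  0.009 ]
 [ 0.6529 -0.23    0.009 ]
 [ 0.7215 -0.2225  0.009 ]
 [ 0.7043 -0.0979  0.009 ]
 [ 0.6771 -0.0998  0.009 ]
 [ 0.6854 -0.0922  0.009 ]
 [ 0.6811 -0.0829  0.009 ]
 [ 0.6883 -0.0819  0.009 ]
 [ 0.6823 -0.0679  0.009 ]
 [ 0.6934 -0.0578  0.009 ]
 [ 0.6703 -0.0371  0.009 ]
 [ 0.691  -0.0011  0.009 ]
 [ 0.6841  0.0039  0.009 ]
 [ 0.6939  0.0015  0.009 ]
 [ 0.6867 -0.0153  0.009 ]
 [ 0.6966  0.0092  0.009 ]]
[ 0.67368624 -0.15685251  0.14319865]
```

View pics/w2m.png

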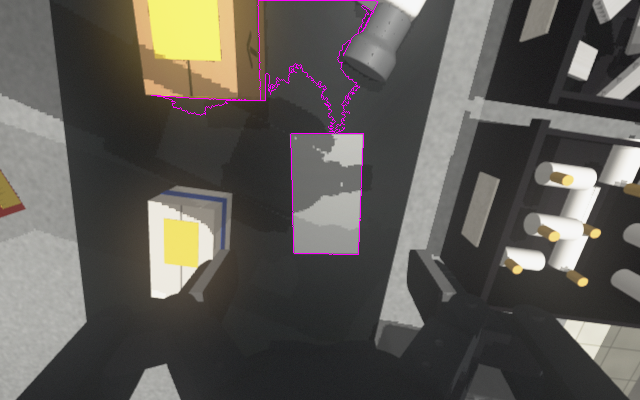

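```bash
cat > go.py <<'E'
from h import *
import sys
x,y,z,yaw=map(float,sys.argv[1:5])
_,_,T=frame(yaw,0);rel([x,y,z],T);tp,R,o=tool();print(tp.round(4),o['contact_force'].round(1),round(o['opening'],4),o['t'],o['q'].round(2))
E
python3 go.py .6785 -.1645 .02 7.6
```

```text
shift mm [123.1   4.8   9.3] turn [ 0.19 -0.51  0.5 ] |s| 124.0 |r| 0.7
[ 0.6737 -0.1569  0.1432] [-0.  -0.6  0.3] 0.0854 13.2667 [-0.34  0.28  1.51  0.    1.36 -0.47]
```

```bash
python3 -m handwheel '[0.93,0.02,0.005,0.009,0.2,-0.5,0.5, 0.93,0.055,0.005,0.009,0.2,-0.5,0.5, 0.93,0.09,0.005,0.009,0.2,-0.5,0.5, 0.93,0.11,0.005,0.009,0.2,-0.5,0.5, 0.93,0.123,0.005,0.009,0.2,-0.5,0.5, 0.93,0.123,0.005,0.009,0.2,-0.5,0.5, 0.93,0.123,0.005,0.009,0.2,-0.5,0.5]'
python3 go.py .6785 -.1645 .005 7.6
python3 - <<'E'
from h import *
im,_,_=shoot('wrist','w3')
E
```

```text
t: 13.85
tool_pos: [0.6792, -0.1672, 0.0208]
tool_rot: [1.114, 1.266, -1.114]
contact_force: [0.3, 1.0, 0.4]
opening: 0.0794
shift mm [15.8 -0.4 -2.8] turn [-0.22  0.04 -0.04] |s| 16.0 |r| 0.2
[ 0.6792 -0.1672  0.0208] [0.3 1.  0.4] 0.0794 13.85 [-0.35  0.42  1.56 -0.    1.17 -0.48]
```

View pics/w3.png

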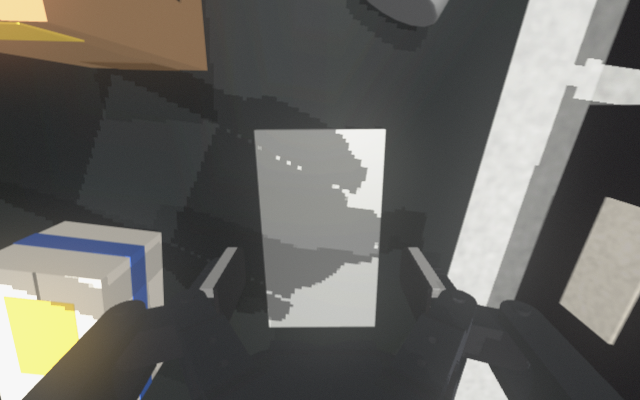

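```bash
python3 -m handwheel '[0.93,0.008,0,-0.0025,0,0,0, 0.93,0.014,0,-0.0025,0,0,0, 0.93,0.016,0,-0.0025,0,0,0, 0.93,0.016,0,-0.0025,0,0,0]'
python3 -m handwheel '[0.93,0.002,0,0,0,0,0, 0.93,0.004,0,0,0,0,0, 0.93,0.004,0,0,0,0,0]'
python3 -m handwheel '[0.93,0.002,0,0,0,0,0, 0.93,0.003,0,0,0,0,0, 0.93,0.003,0,0,0,0,0]'
```

```text
t: 14.23
tool_pos: [0.679, -0.164, 0.005]
tool_rot: [1.113, 1.266, -1.113]
contact_force: [0.0, 0.3, 0.4]
opening: 0.0797
t: 14.48
tool_pos: [0.6792, -0.1642, 0.0011]
tool_rot: [1.113, 1.266, -1.113]
contact_force: [-0.6, 0.0, -1.0]
opening: 0.0796
t: 14.73
tool_pos: [0.6792, -0.1642, -0.0019]
tool_rot: [1.113, 1.266, -1.113]
contact_force: [0.3, -0.1, -0.9]
opening: 0.0794
```

```bash
python3 -m handwheel '[0.86,0,0,0,0,0,0, 0.84,0,0,0,0,0,0, 0.84,0,0,0,0,0,0]' 25
python3 -m handwheel '[0.84,0.001,0,0,0,0,0, 0.84,0.001,0,0,0,0,0]'
```

```text
t: 14.98
tool_pos: [0.6794, -0.1643, -0.0014]
tool_rot: [1.113, 1.265, -1.112]
contact_force: [0.3, 0.2, -0.2]
opening: 0.0712
t: 15.15
tool_pos: [0.6793, -0.1643, -0.0026]
tool_rot: [1.113, 1.265, -1.112]
contact_force: [0.4, -0.0, 0.1]
opening: 0.0719
```

Run:
```python
from h import *
im,_,_=shoot('wrist','w4');im2,_,_=shoot('scene','s6');cv2.imwrite('pics/s6c.png',cv2.resize(im2[200:280,200:320],None,fx=6,fy=6,interpolation=2))
```

```text
(no output)
```

View pics/w4.png

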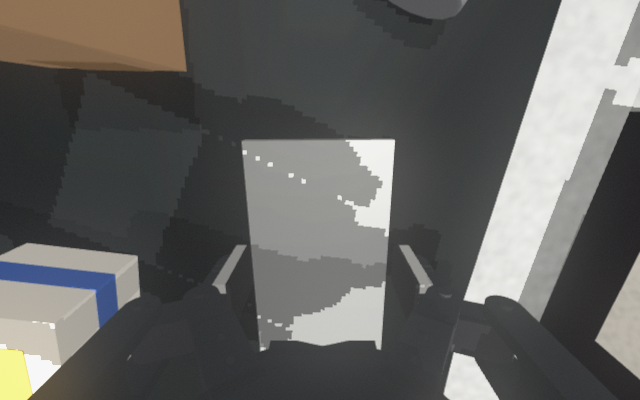

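View pics/s6c.png

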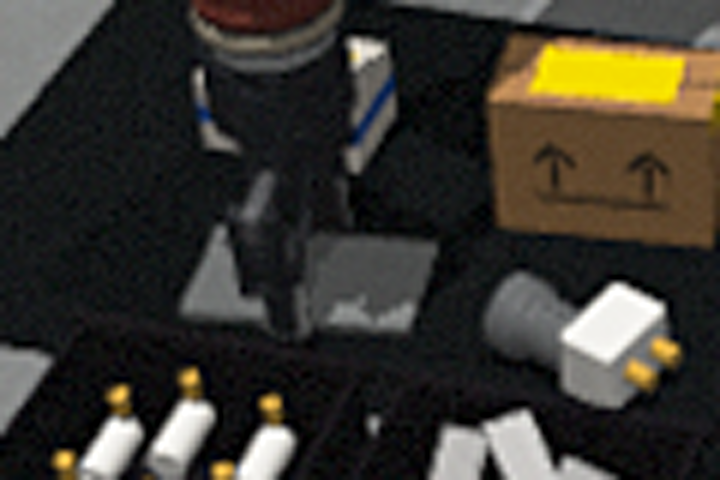

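Run:
```python
from h import *
im,d,c=load('wrist','w4');P=cloud(c,d)
for u,v in((243,247),(240,249),(236,255),(403,247),(406,250),(300,250)): print(u,v,im[v,u],P[v,u].round(4))
```

```text
243 247 [134 137 138] [ 0.6407 -0.1583  0.0133]
240 249 [134 137 138] [ 0.6399 -0.1581  0.0158]
236 255 [133 135 136] [ 0.6395 -0.1586  0.0208]
403 247 [145 150 150] [ 0.7178 -0.1484  0.0131]
406 250 [146 149 151] [ 0.7182 -0.148   0.0167]
300 250 [145 146 146] [ 0.6683 -0.1578  0.0105]
```

```bash
python3 -m handwheel '[0.84,0.002,0,0,0,0,0, 0.84,0.004,0,0,0,0,0, 0.84,0.004,0,0,0,0,0]'
python3 -m handwheel '[0.84,0.001,0,0,0,0,0, 0.84,0.002,0,0,0,0,0, 0.84,0.002,0,0,0,0,0]'
python3 - <<'E'
from h import *
shoot('wrist','w5')
im,d,c=load('wrist','w5');P=cloud(c,d)
for v in range(242,252,1): print(v,im[v,241],P[v,241].round(4),im[v,405],P[v,405].round(4))
E
```

```text
t: 15.5
tool_pos: [0.6797, -0.1644, -0.0051]
tool_rot: [1.113, 1.265, -1.113]
contact_force: [-2.7, 1.0, 7.3]
opening: 0.0719
t: 15.75
tool_pos: [0.6797, -0.1644, -0.0053]
tool_rot: [1.112, 1.266, -1.113]
contact_force: [-7.3, 1.8, 16.1]
opening: 0.0718
242 [51 51 52] [ 0.6385 -0.1594  0.004 ] [64 64 62] [ 0.721  -0.1486  0.0041]
243 [55 55 54] [ 0.6382 -0.1606  0.0029] [61 63 62] [ 0.7212 -0.1493  0.0039]
244 [74 75 75] [ 0.6392 -0.1589  0.007 ] [81 83 82] [ 0.72   -0.1482  0.0074]
245 [116 119 119] [ 0.6398 -0.1582  0.0094] [126 130 129] [ 0.7197 -0.1482  0.0085]
246 [134 137 138] [ 0.6402 -0.1579  0.0109] [145 150 149] [ 0.7192 -0.148   0.0101]
247 [135 138 138] [ 0.6403 -0.1583  0.0112] [147 150 152] [ 0.7193 -0.1485  0.0103]
248 [135 138 139] [ 0.6404 -0.1586  0.0117] [146 150 151] [ 0.7187 -0.1481  0.0121]
249 [134 137 138] [ 0.641  -0.1579  0.0137] [146 150 151] [ 0.718  -0.1476  0.0142]
250 [134 136 137] [ 0.6409 -0.1586  0.0135] [145 149 150] [ 0.7181 -0.1482  0.0142]
251 [134 137 138] [ 0.6415 -0.1579  0.0157] [146 151 151] [ 0.7179 -0.1483  0.015 ]
```

```bash
python3 -m handwheel '[0.84,-0.006,0,0,0,0,0, 0.84,-0.006,0,0,0,0,0, 0.75,-0.006,0,0,0,0,0, 0.7,-0.006,0,0,0,0,0, 0.7,-0.006,0,0,0,0,0, 0.7,-0.006,0,0,0,0,0, 0.7,-0.006,0,0,0,0,0]' 25
python3 -m handwheel '[0.7,-0.003,0,0,0,0,0, 0.7,-0.01,0,0,0,0,0, 0.7,-0.02,0,0,0,0,0, 0.7,-0.03,0,0,0,0,0, 0.7,-0.03,0,0,0,0,0]'
python3 - <<'E'
from h import *
im,d,o=shoot('wrist','w6')
E
```

```text
t: 16.38
tool_pos: [0.6801, -0.1645, -0.0014]
tool_rot: [1.113, 1.264, -1.112]
contact_force: [-2.4, 0.2, 5.6]
opening: 0.067
t: 16.8
tool_pos: [0.6812, -0.1649, 0.0308]
tool_rot: [1.114, 1.26, -1.11]
contact_force: [0.4, -0.4, 1.0]
opening: 0.0665
```

View pics/w6.png

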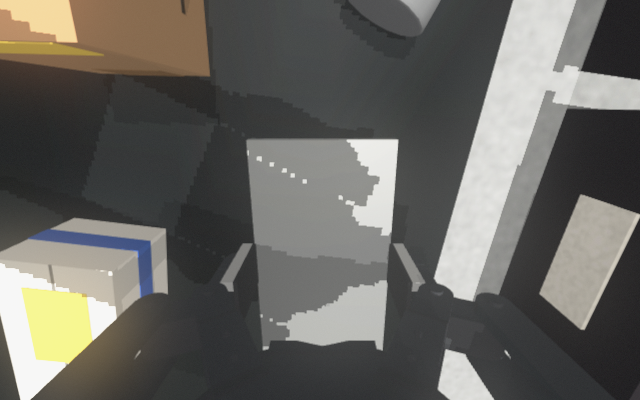

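```bash
python3 -m handwheel '[0.7,-0.03,0,0,0,0,0, 0.7,-0.06,0,0,0,0,0, 0.7,-0.10,0,0,0,0,0, 0.7,-0.11,0,0,0,0,0, 0.7,-0.11,0,0,0,0,0]'
python3 - <<'E'
from h import *
im,d,o=shoot('wrist','w7');c=cam('wrist',o['tool_pos'],o['tool_rot']);tp=o['tool_pos'];R=Rot.from_rotvec(o['tool_rot']).as_matrix()
P=cloud(c,d);z=tp[2]+.0104
m=(abs(P[...,2]-z)<.02).astype(np.uint8);m[:,:200]=0;m[:,450:]=0
v=(cv2.cvtColor(im,6)>90).astype(np.uint8);m&=v
l=cv2.connectedComponents(m)[1];cn=max(cv2.findContours((l==l[200,320]).astype(np.uint8),0,2)[0],key=cv2.contourArea)
a=cv2.approxPolyDP(cn,6,True)[:,0];print(a.tolist())
W=ray(c,a,z);print(((W-tp)@R*1000).round(1))
# depth fit of plane tilt
q=P[(l==l[200,320])];A=np.c_[(q-tp)@R];co=np.linalg.lstsq(np.c_[A[:,1:],np.ones(len(A))],A[:,0],rcond=None)[0];print('plane',co)
cv2.drawContours(im,[cn],-1,(255,0,255),1);cv2.imwrite('pics/w7m.png',im);print(tp,o['opening'])
E
```

```text
t: 17.27
tool_pos: [0.6821, -0.1651, 0.1436]
tool_rot: [1.114, 1.256, -1.108]
contact_force: [0.2, -0.5, 0.0]
opening: 0.0666
[[247, 140], [255, 238], [308, 258], [333, 254], [360, 265], [386, 263], [392, 243], [402, 261], [414, 253], [426, 266], [390, 242], [398, 139]]
[[-11.1 -32.8 -61.6]
 [-10.8 -32.6 -13.2]
 [-10.5  -6.3  -1.8]
 [-10.4   6.5  -4.1]
 [-10.2  20.6   2.4]
 [-10.   34.    1.3]
 [-10.1  36.3 -10.1]
 [ -9.9  42.2   0.2]
 [ -9.9  48.   -4.4]
 [ -9.8  55.    3.2]
 [-10.1  35.2 -10.7]
 [-10.4  35.1 -62. ]]
plane [-0.00891261 -0.0059265  -0.01181441]
[ 0.68209294 -0.16513601  0.14359507] 0.0666363751803312
```

View pics/w7m.png

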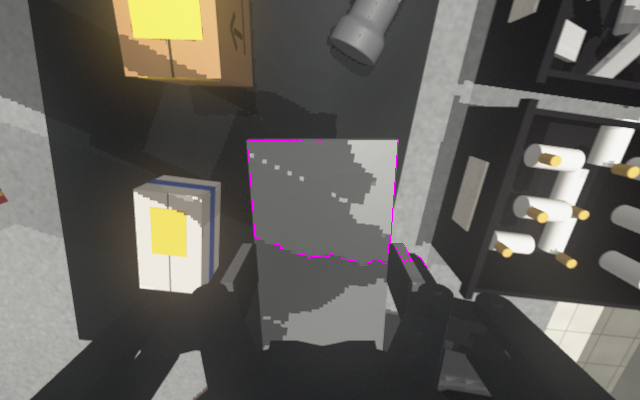

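```bash
python3 go.py .61 -.13 .24 6.0
```

```text
shift mm [-100.5  -64.7  -43. ] turn [ 1.44  0.22 -0.35] |s| 127.0 |r| 1.5
[ 0.6804 -0.1646  0.14  ] [-0.1 -0.3 -1.6] 0.0666 17.3167 [-0.34  0.29  1.51 -0.    1.34 -0.47]
```

```bash
python3 -m handwheel '[0.7,-0.03,-0.02,-0.02,0.4,0,0, 0.7,-0.06,-0.04,-0.03,0.8,0,0, 0.7,-0.09,-0.06,-0.04,1.4,0.2,-0.3, 0.7,-0.10,-0.065,-0.043,1.4,0.2,-0.3, 0.7,-0.10,-0.065,-0.043,1.4,0.2,-0.3, 0.7,-0.10,-0.065,-0.043,1.4,0.2,-0.3]'
python3 - <<'E'
from h import *
im,d,o=shoot('wrist','w8');c=cam('wrist',o['tool_pos'],o['tool_rot'])
P=cloud(c,d)
m=(abs(P[...,2]-.093)<.012).astype(np.uint8)
u,v=proj(c,[[.5735,-.0248,.093]])[0].round().astype(int)
l=cv2.connectedComponents(m)[1];cn=max(cv2.findContours((l==l[v,u]).astype(np.uint8),0,2)[0],key=cv2.contourArea)
W=ray(c,cn[:,0],.093)[:,:2]*1000;print(cv2.minAreaRect(W.astype(np.float32)),(u,v))
cv2.drawContours(im,[cn],-1,(255,0,255),1);cv2.imwrite('pics/w8m.png',im);print(o['tool_pos'],np.median(P[l==l[v,u]][:,2]))
E
```

```text
t: 17.82
tool_pos: [0.6086, -0.1297, 0.2355]
tool_rot: [1.13, 1.262, -1.134]
contact_force: [-0.1, -0.7, 0.1]
opening: 0.0669
((575.4745483398438, -27.50595474243164), (58.08088302612305, 114.78373718261719), 6.228781223297119) (np.int64(295), np.int64(69))
[ 0.60856381 -0.12965377  0.23546942] 0.0942265003580488
```

View pics/w8m.png

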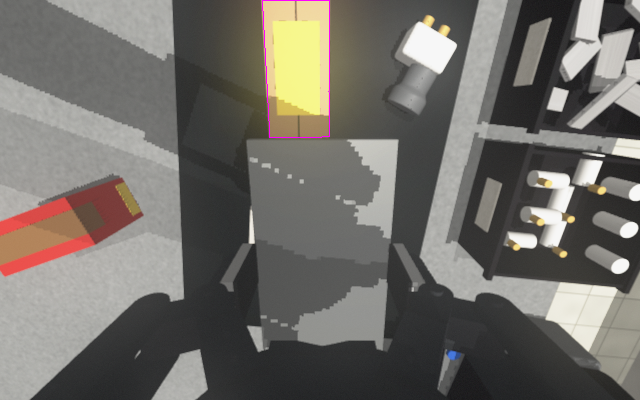

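```bash
python3 go.py .574 -.025 .125 6.1
```

```text
shift mm [ 109.7  -22.3 -107.3] turn [-0.07 -0.18  0.39] |s| 155.0 |r| 0.4
[ 0.6082 -0.1296  0.2342] [-0.6  0.8 -0.2] 0.0668 17.8667 [-0.33  0.05  1.61  0.    1.49 -0.43]
```

```bash
python3 -m handwheel '[0.7,0,-0.01,-0.03,0,0,0, 0.7,0,-0.015,-0.06,0,0,0, 0.7,0.01,-0.022,-0.09,0,-0.2,0.4, 0.7,0.04,-0.022,-0.107,0,-0.2,0.4, 0.7,0.07,-0.022,-0.107,0,-0.2,0.4, 0.7,0.1,-0.022,-0.107,0,-0.2,0.4, 0.7,0.11,-0.022,-0.107,0,-0.2,0.4, 0.7,0.11,-0.022,-0.107,0,-0.2,0.4, 0.7,0.11,-0.022,-0.107,0,-0.2,0.4]'
python3 go.py .574 -.025 .090 6.1
```

```text
t: 18.62
tool_pos: [0.5749, -0.0256, 0.1261]
tool_rot: [1.131, 1.256, -1.131]
contact_force: [0.9, 0.1, 0.3]
opening: 0.0666
shift mm [36.1 -0.8 -0.8] turn [-0.09  0.05 -0.04] |s| 36.0 |r| 0.1
[ 0.5749 -0.0256  0.1261] [0.9 0.1 0.3] 0.0666 18.6167 [-0.17  0.02  1.82 -0.    1.29 -0.28]
```

```bash
python3 -m handwheel '[0.7,0.015,-0.001,-0.001,0,0,0, 0.7,0.025,-0.001,-0.001,0,0,0, 0.7,0.03,-0.001,-0.001,0,0,0, 0.7,0.034,-0.001,-0.001,0,0,0, 0.7,0.034,-0.001,-0.001,0,0,0]'
python3 go.py .574 -.025 .0886 6.1
python3 -m handwheel '[0.7,0.001,0,0,0,0,0, 0.7,0.0025,0,0,0,0,0, 0.7,0.0025,0,0,0,0,0]'
python3 go.py .574 -.025 .0886 6.1
```

```text
t: 19.03
tool_pos: [0.5742, -0.0247, 0.0932]
tool_rot: [1.132, 1.254, -1.13]
contact_force: [0.0, -0.1, -0.4]
opening: 0.0668
shift mm [ 4.6 -0.3  0.2] turn [-0.08  0.09 -0.17] |s| 5.0 |r| 0.2
[ 0.5742 -0.0247  0.0932] [ 0.  -0.1 -0.4] 0.0668 19.0333 [-0.17  0.06  1.85 -0.    1.23 -0.28]
t: 19.28
tool_pos: [0.5746, -0.0247, 0.0914]
tool_rot: [1.132, 1.253, -1.129]
contact_force: [-0.1, -0.1, -0.9]
opening: 0.0665
shift mm [ 2.8 -0.6  0.2] turn [-0.06  0.11 -0.24] |s| 3.0 |r| 0.3
[ 0.5746 -0.0247  0.0914] [-0.1 -0.1 -0.9] 0.0665 19.2833 [-0.17  0.06  1.85 -0.    1.23 -0.28]
```

```bash
python3 -m handwheel '[0.7,0.0015,0,0,0,0,0, 0.7,0.003,0,0,0,0,0, 0.7,0.003,0,0,0,0,0]'
python3 - <<'E'
from h import *
im,_,_=shoot('scene','s7');cv2.imwrite('pics/s7c.png',cv2.resize(im[170:270,260:390],None,fx=6,fy=6,interpolation=2))
E
```

```text
t: 19.53
tool_pos: [0.5747, -0.0247, 0.0886]
tool_rot: [1.132, 1.253, -1.129]
contact_force: [0.2, -0.2, 2.4]
opening: 0.0668
```

View pics/s7c.png

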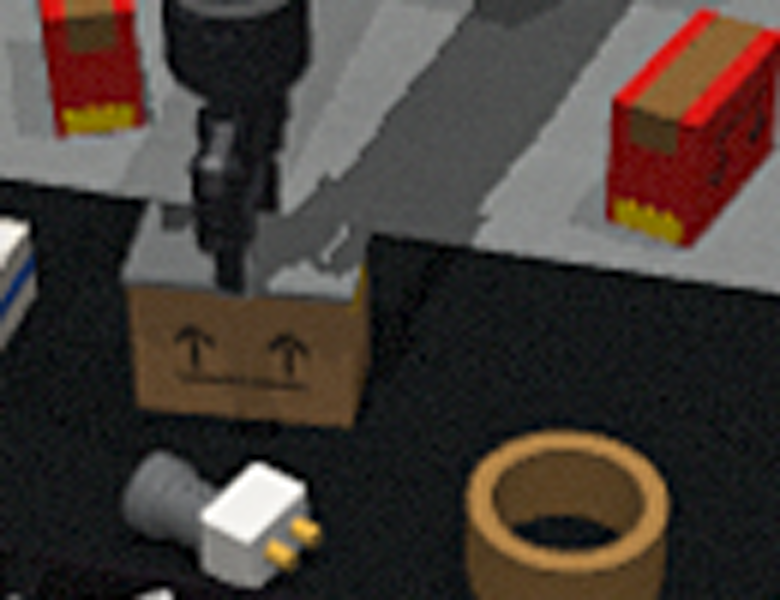

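```bash
python3 -m handwheel '[0.85,0,0,0,0,0,0, 0.95,0,0,0,0,0,0, 1,0,0,0,0,0,0, 1,0,0,0,0,0,0, 1,-0.03,0,0,0,0,0, 1,-0.07,0,0,0,0,0, 1,-0.10,0.0,0.03,0,0,0, 1,-0.12,0,0.06,0,0,0, 1,-0.12,0,0.1,0,0,0, 1,-0.12,0,0.14,0,0,0, 1,-0.12,0,0.16,0,0,0, 1,-0.12,0,0.16,0,0,0]'
python3 - <<'E'
from h import *
im,d,o=shoot('wrist','w9');imt,_,_=shoot('top','t4')
toprect('t4',[.574,-.025],.099);toprect('t4',[.555,-.2216],.053)
cv2.imwrite('pics/t4c.png',cv2.resize(imt[150:230,270:420],None,fx=5,fy=5,interpolation=2));print(o['tool_pos'])
E
```

```text
t: 20.58
tool_pos: [0.5907, -0.1877, 0.2083]
tool_rot: [1.134, 1.25, -1.133]
contact_force: [-1.1, -0.1, -0.1]
opening: 0.0851
[array([574.5, -24.1]), array([ 68.3, 123.7]), np.float64(6.0)] 0.0971
[array([ 560.2, -256.8]), array([26.2, 44. ]), np.float64(88.8)] 0.0515
[ 0.59069413 -0.1876718   0.20829103]
```

View pics/w9.png

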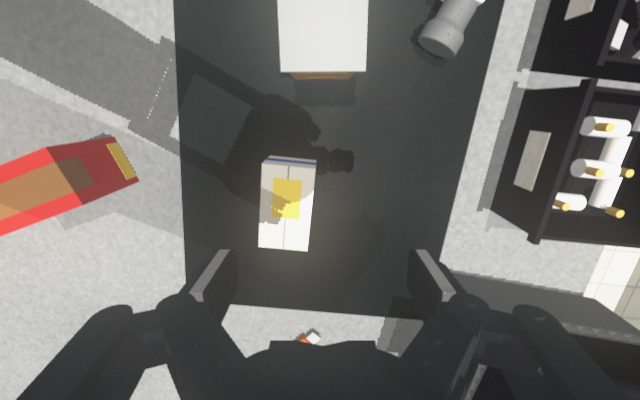

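View pics/t4c.png

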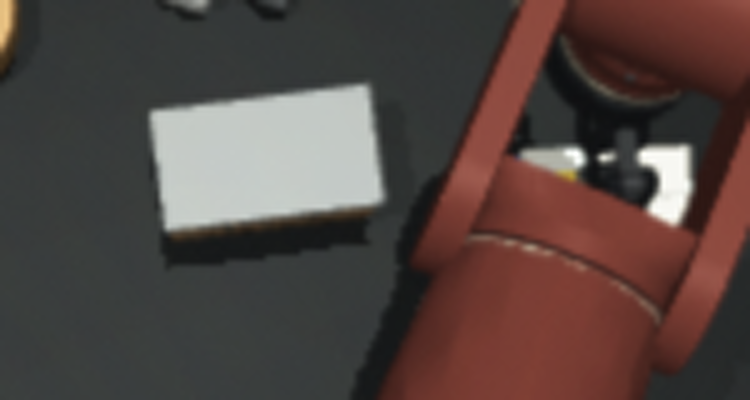

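```bash
python3 - <<'E'
from h import *
im,d,c=load('wrist','w9');P=cloud(c,d)
for z,pt in ((.053,[.555,-.2216,.053]),(.099,[.574,-.025,.099])):
    u,v=proj(c,[pt])[0].round().astype(int)
    m=(abs(P[...,2]-z)<.012).astype(np.uint8);l=cv2.connectedComponents(m)[1]
    cn=max(cv2.findContours((l==l[max(v,5),u]).astype(np.uint8),0,2)[0],key=cv2.contourArea)
    print((u,v),cv2.minAreaRect((ray(c,cn[:,0],z)[:,:2]*1000).astype(np.float32)))
E
python3 go.py .5555 -.2215 .02 -1.2
```

```text
(np.int64(285), np.int64(208)) ((556.0531616210938, -221.52064514160156), (98.88166046142578, 56.1253776550293), 89.82781219482422)
(np.int64(320), np.int64(-19)) ((579.9324951171875, -61.4954833984375), (68.40690612792969, 49.80774688720703), 5.917167663574219)
shift mm [187.8 -39.3  33.5] turn [ 7.15  0.04 -0.18] |s| 195.0 |r| 7.2
[ 0.5905 -0.184   0.2079] [-0.3  0.6  0.3] 0.0856 20.6833 [-0.42  0.05  1.65  0.    1.43 -0.53]
```

```bash
python3 -m handwheel '[1,0.02,-0.02,0.02,3.5,0,0, 1,0.05,-0.039,0.033,6.8,0,0, 1,0.09,-0.039,0.033,6.8,0,0, 1,0.13,-0.039,0.033,6.8,0,0, 1,0.16,-0.039,0.033,6.8,0,0, 1,0.18,-0.039,0.033,6.8,0,0, 1,0.188,-0.039,0.033,6.8,0,0, 1,0.188,-0.039,0.033,6.8,0,0]'
python3 go.py .5555 -.2215 .013 -0.7
```

```text
t: 21.35
tool_pos: [0.5544, -0.2185, 0.0175]
tool_rot: [1.219, 1.205, -1.218]
contact_force: [-0.4, 0.4, -0.7]
opening: 0.0858
shift mm [4.5 1.1 3. ] turn [ 0.02 -0.08  0.05] |s| 6.0 |r| 0.1
[ 0.5544 -0.2185  0.0175] [-0.4  0.4 -0.7] 0.0858 21.35 [-0.5   0.21  1.82  0.    1.11 -0.49]
```

```bash
python3 -m handwheel '[1,0.0045,0.001,0.003,0,0,0, 1,0.0045,0.001,0.003,0,0,0, 0.6,0.0045,0.001,0.003,0,0,0, 0.5,0.0045,0.001,0.003,0,0,0, 0.5,0.0045,0.001,0.003,0,0,0, 0.5,0.0045,0.001,0.003,0,0,0, 0.5,0.0045,0.001,0.003,0,0,0, 0.5,0.0045,0.001,0.003,0,0,0]' 35
python3 go.py .5555 -.2215 .013 -0.7
python3 -m handwheel '[0.5,-0.03,0,0,0,0,0, 0.5,-0.07,0,0,0,0,0, 0.5,-0.11,0,0,0,0,0, 0.5,-0.14,0,0,0,0,0, 0.5,-0.16,0,0,0,0,0, 0.5,-0.16,0,0,0,0,0, 0.5,-0.16,0,0,0,0,0]'
python3 - <<'E'
from h import *
im,d,o=shoot('wrist','w10')
tp=o['tool_pos'];R=Rot.from_rotvec(o['tool_rot']).as_matrix();c=cam('wrist',tp,o['tool_rot']);P=cloud(c,d)
L=(P-tp)@R*1000
print(tp,o['opening'])
np.save('L.npy',L)
for v in range(120,300,10): print(v,L[v,322].round(1),im[v,322])
E
```

```text
t: 22.02
tool_pos: [0.558, -0.2243, 0.0174]
tool_rot: [1.22, 1.197, -1.216]
contact_force: [-0.9, -0.2, 5.6]
opening: 0.0558
shift mm [ 4.3 -2.6 -2.8] turn [-0.06  0.14 -0.32] |s| 6.0 |r| 0.4
[ 0.558  -0.2243  0.0174] [-0.9 -0.2  5.6] 0.0558 22.0167 [-0.51  0.22  1.82  0.    1.1  -0.49]
t: 22.6
tool_pos: [0.5569, -0.2238, 0.1763]
tool_rot: [1.22, 1.197, -1.216]
contact_force: [-0.3, 0.2, -2.3]
opening: 0.0556
[ 0.55685235 -0.22376153  0.17629302] 0.05558274399686543
120 [170.4   1.  -62.2] [90 91 90]
130 [172.    1.  -51.9] [64 65 64]
140 [172.2   1.  -41.4] [68 69 70]
150 [173.2   1.  -30.6] [71 73 74]
160 [  7.7   0.9 -49.3] [175 185 191]
170 [-16.6   0.9 -49.2] [177 137 121]
180 [-143.7    0.7  -76.5] [173 184 191]
190 [-38.    0.8 -46.1] [148 155 159]
200 [-36.8   0.8 -41.8] [152 160 164]
210 [-36.7   0.8 -37.7] [150 158 162]
220 [-36.5   0.8 -33.4] [119 226 241]
230 [-37.6   0.8 -29.5] [116 225 241]
240 [-36.    0.9 -24.4] [115 225 241]
250 [-37.5   0.9 -20.7] [114 225 241]
260 [-36.8   0.9 -15.8] [112 224 240]
270 [-37.1   0.9 -11.3] [ 95 189 216]
280 [-36.4   0.9  -6. ] [ 95 188 215]
290 [-37.    0.9  -1.5] [ 94 187 214]
```

View pics/w10.png

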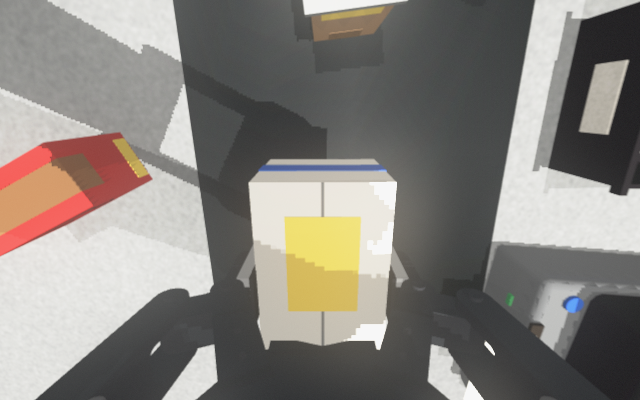

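```bash
python3 go.py .5745 -.0257 .165 6.0
```

```text
shift mm [   9.    16.1 -197.7] turn [-6.77  0.02 -0.11] |s| 199.0 |r| 6.8
[ 0.5557 -0.2231  0.174 ] [-0.5 -0.4 -2.4] 0.0555 22.65 [-0.51  0.03  1.73  0.    1.38 -0.49]
```

```bash
python3 -m handwheel '[0.5,0,0.003,-0.03,-1,0,0, 0.5,0,0.006,-0.06,-2,0,0, 0.5,0,0.009,-0.095,-3.5,0,0, 0.5,0,0.012,-0.13,-5,0,0, 0.5,0,0.014,-0.16,-6,0,0, 0.5,0.004,0.016,-0.185,-6.8,0,0, 0.5,0.009,0.016,-0.198,-6.8,0,0, 0.5,0.009,0.016,-0.198,-6.8,0,0, 0.5,0.009,0.016,-0.198,-6.8,0,0]'
python3 go.py .5745 -.0257 .12 6.0
```

```text
t: 23.4
tool_pos: [0.5736, -0.0255, 0.1635]
tool_rot: [1.129, 1.258, -1.132]
contact_force: [-0.0, -0.3, -1.7]
opening: 0.0554
shift mm [43.5  0.9  0.2] turn [0.09 0.07 0.07] |s| 44.0 |r| 0.1
[ 0.5736 -0.0255  0.1635] [-0.  -0.3 -1.7] 0.0554 23.4 [-0.17 -0.02  1.8  -0.    1.36 -0.28]
```

```bash
python3 -m handwheel '[0.5,0.015,0.001,0,0,0,0, 0.5,0.03,0.001,0,0,0,0, 0.5,0.04,0.001,0,0,0,0, 0.5,0.0435,0.001,0,0,0,0, 0.5,0.0435,0.001,0,0,0,0]'
python3 -m handwheel '[0.5,0.0015,0,0,0,0,0, 0.5,0.003,0,0,0,0,0, 0.5,0.0045,0,0,0,0,0, 0.5,0.0045,0,0,0,0,0]'
python3 go.py .5745 -.0257 .1134 6.0
python3 - <<'E'
from h import *
im,_,_=shoot('scene','s8');cv2.imwrite('pics/s8c.png',cv2.resize(im[150:250,260:390],None,fx=6,fy=6,interpolation=2))
E
```

```text
t: 23.82
tool_pos: [0.5752, -0.0266, 0.1212]
tool_rot: [1.132, 1.256, -1.132]
contact_force: [-0.2, 0.7, -1.5]
opening: 0.0556
t: 24.15
tool_pos: [0.5766, -0.0258, 0.1189]
tool_rot: [1.132, 1.253, -1.129]
contact_force: [0.4, -0.2, -1.3]
opening: 0.0556
shift mm [ 5.5 -2.1 -0.4] turn [ 0.04  0.11 -0.24] |s| 6.0 |r| 0.3
[ 0.5766 -0.0258  0.1189] [ 0.4 -0.2 -1.3] 0.0556 24.15 [-0.17  0.03  1.83 -0.    1.28 -0.28]
```

View pics/s8c.png

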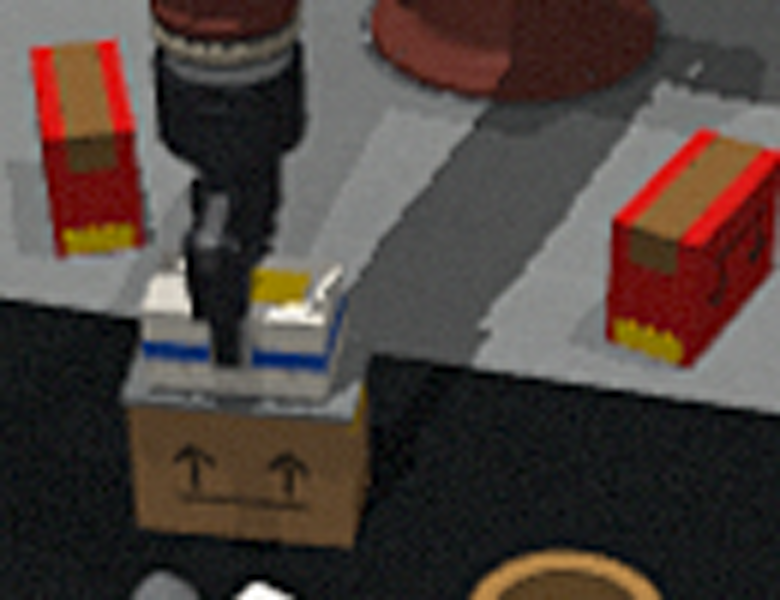

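```bash
python3 -m handwheel '[0.5,0,-0.0015,0,0,0,0, 0.5,0.002,-0.0015,0,0,0,0, 0.5,0.003,-0.0015,0,0,0,0, 0.5,0.003,-0.0015,0,0,0,0]'
python3 -m handwheel '[0.5,0.001,0,0,0,0,0, 0.5,0.002,0,0,0,0,0, 0.5,0.002,0,0,0,0,0]'
```

```text
t: 24.53
tool_pos: [0.5746, -0.0258, 0.1151]
tool_rot: [1.132, 1.254, -1.13]
contact_force: [0.2, -0.2, -1.7]
opening: 0.0554
t: 24.78
tool_pos: [0.5749, -0.0259, 0.1135]
tool_rot: [1.132, 1.253, -1.129]
contact_force: [-0.1, 0.1, -1.9]
opening: 0.0556
```

```bash
python3 -m handwheel '[0.5,0.0005,0,0,0,0,0, 0.5,0.001,0,0,0,0,0, 0.5,0.001,0,0,0,0,0]'
python3 -m handwheel '[0.5,0.0005,0,0,0,0,0, 0.5,0.001,0,0,0,0,0, 0.5,0.001,0,0,0,0,0]'
```

```text
t: 25.03
tool_pos: [0.5751, -0.0259, 0.1134]
tool_rot: [1.132, 1.253, -1.129]
contact_force: [-2.4, 1.1, 4.4]
opening: 0.0557
t: 25.28
tool_pos: [0.5751, -0.0259, 0.1133]
tool_rot: [1.132, 1.253, -1.129]
contact_force: [-5.1, 1.0, 8.3]
opening: 0.0558
```

```bash
python3 -m handwheel '[0.5,-0.0015,0,0,0,0,0, 0.68,-0.0015,0,0,0,0,0, 0.75,-0.0015,0,0,0,0,0, 0.9,-0.0015,0,0,0,0,0, 1,-0.0015,0,0,0,0,0, 1,-0.0015,0,0,0,0,0, 1,-0.0015,0,0,0,0,0, 1,-0.03,0,0,0,0,0, 1,-0.07,0,0,0,0,0, 1,-0.1,0,0.0,0,0,0, 1,-0.12,0,0.03,0,0,0, 1,-0.12,0,0.06,0,0,0]'
python3 -m handwheel '[1,0,0,0.04,0,0,0, 1,0,0,0.08,0,0,0, 1,0,0,0.12,0,0,0, 1,0,0,0.16,0,0,0, 1,0,0,0.2,0,0,0, 1,0,0,0.2,0,0,0, 1,0,0,0.2,0,0,0]'
python3 - <<'E'
from h import *
im,_,_=shoot('scene','s9');imt,_,_=shoot('top','t9')
cv2.imwrite('pics/s9c.png',np.vstack([cv2.resize(im[140:270,180:440],None,fx=2.3,fy=2.3,interpolation=2),cv2.resize(imt[120:245,180:440],None,fx=2.3,fy=2.3,interpolation=2)]))
toprect('t9',[.574,-.0245],.149)
im,d,c=load('top','t9');P=cloud(c,d)
u,v=proj(c,[[.574,-.0245,.099]])[0].round().astype(int)
m=((P[...,2]>.085)&(P[...,2]<.17)).astype(np.uint8);l=cv2.connectedComponents(m)[1];cn=max(cv2.findContours((l==l[v,u]).astype(np.uint8),0,2)[0],key=cv2.contourArea);print('sheet+box',cv2.minAreaRect((ray(c,cn[:,0],.099)[:,:2]*1000).astype(np.float32)))
E
```

```text
t: 26.28
tool_pos: [0.5837, -0.0858, 0.2389]
tool_rot: [1.132, 1.244, -1.121]
contact_force: [0.9, -0.4, 0.5]
opening: 0.0857
t: 26.87
tool_pos: [0.6014, -0.2863, 0.2313]
tool_rot: [1.135, 1.253, -1.132]
contact_force: [0.4, 0.8, -0.1]
opening: 0.0857
[array([574.6, -24.5]), array([56.7, 95.7]), np.float64(6.0)] 0.1471
sheet+box ((575.7488403320312, -24.00750732421875), (70.81230163574219, 123.70191192626953), 6.042015552520752)
```

View pics/s9c.png

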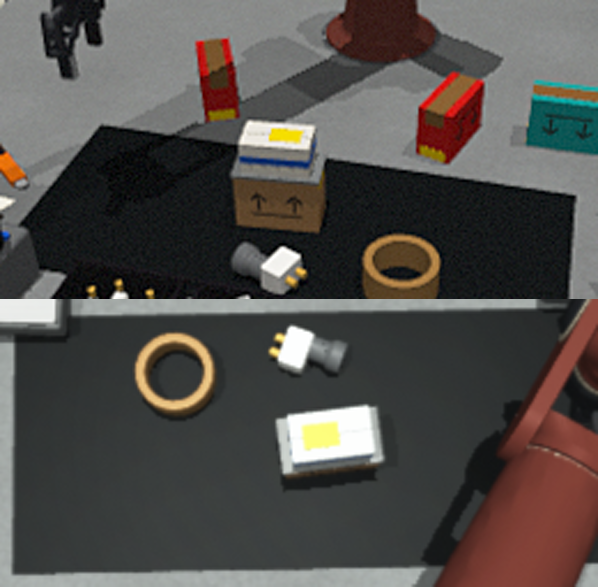

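```bash
python3 -c "
from station import ctrl
print(ctrl.get_obs()['t'],ctrl.finish_job())"
```

```text
the job is handed in; nothing more can be done
26.9667 None
```

I finished the job and handed it in at about 27 s of the 72 s allowed.

**What I did:** I tipped the brown carton towards −y in two gripped quarter turns about its bottom edge. I let go after each turn, and it stood on its end before the second. I then laid the grey sheet on its yellow-labelled top and stacked the small white carton on the sheet, label up.

**Last checks:**

| Item | Centre (mm) | Turn | How measured |
|---|---|---|---|
| Brown carton top | 573.5, −24.8 | 6.0° | top camera, before the sheet went on |
| Sheet | 574.5, −24.1 | 6.0° | top camera, after placing |
| Small carton | 574.6, −24.5 | 6.0° | top camera, after placing |

- **Stack:** the three layers agree to about 1 mm and share the same turn. The arrows on the carton point up. The sheet overhangs the carton's ends by only 2 mm by design, and the views show it covering the top.
- **Forces:** the highest contact force reading was about 21 N, at the end of the second turn, against the 40 N limit. Readings were taken only at the end of each move, not throughout.
- **Disagreements:** the wrist and top cameras differed by up to 2 mm in x on the carton. A final outline of the sheet with the small carton on it came out 2–3 mm too wide, because the box stands above the sheet.
- **Possible lifting:** 30° into the second turn, the force reading was 2.9 N the other way, meaning the gripper carried part of the weight. That is less than the carton's full weight, so I read it as still resting on its edge and pressed slightly more.
- **Other objects:** the tape roll and converter look unmoved in the final views. I did not measure the bystanders again.

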